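# Make up two delivery orders in stacking totes

## Robot

A 6-joint arm with a two-finger parallel gripper is mounted at the origin on the work surface. World frame = base frame: x ahead of the robot, y to its left, z up, the work surface at z = 0. Lengths are in m, angles in rad, forces in N, time in s.
With the tool pointing down it reaches from about 0.3 to 0.775 m from the base axis. Payload 14.6 kg.
Tool frame: the origin (TCP) lies between the finger pads; the fingertips stand 19 mm ahead of it and the grasp point (between the pads) is the TCP (ctrl.finger_overhang is the distance from the TCP to the fingertips, in m); z points along the fingers, y is the direction in which the jaws open and shut (so a half turn about z gives the same grasp; the last joint's range is limited). The gripper opens to 94 mm and grips with 3 to 60 N. Pads are 16 mm wide; open, the fingers measure 119 mm over their backs; the gripper's body (75 mm by 177 mm) begins 78 mm behind the grasp point.
Start: joints at [-1.292, 0.3, 1.521, -0, 1.321, -0.067], TCP at [0.186, -0.517, 0.224] pointing down, gripper open.
Joint ranges: [-3.03, 3.03], [-0.79, 2.21], [0.23, 2.52], [-1.04, 4.18], [0, 3.07], [-2.55, 2.55]. Speed limits (rad/s): [2.22, 2.22, 2.57, 3.14, 3.14, 3.14].

## Interface

Orientations are given as [roll, pitch, yaw] about the fixed x, y, z axes, in that order (R = Rz(yaw) Ry(pitch) Rx(roll)).
In Python, from station import ctrl gives the robot as it stands.
- The arm moves only by the tool send_rows, never from a script. Its argument "series" is a list of rows, each a list of 7 numbers: the turn, a rotation vector about the tool's x, y, z in degrees, then the shift along the tool's x, y, z in m, then the gripper's target within -1 to 1 (fully open at 1, half-way at 0, shut at -1). A call has 1 to 8 rows; each row is the pose to reach, as a shift and turn from the pose commanded when the call began, along the tool's axes at that moment; what a row does not reach only later rows make up. A row lasts 1/10 s, in which the tool goes at most 50 mm and 8.59 degrees, less where a joint would pass 70% of its speed; a pose out of reach is approached as far as the arm can. A call with a gripper value outside its range is refused whole. The fingers move at their own pace and stop on an object; "force" is the grip in N (left out, the last holds). Time passes only in rows, so rows that repeat a pose let the fingers close. It gives the time, the measured TCP pose, the force and the opening at its end, in the units of the state.
- ctrl.get_obs(): the state, without advancing time (a new reading comes with each control period).
- ctrl.camera(name): name is "side" or "top" or "wrist"; returns a dict with "pixels" (400x640x3 uint8, red, green, blue), "z_map" (400x640 float32, m along the optical axis (not along the pixel's ray), 0 where there is no reading), "fov_y" (degrees; the focal length in pixels is half the picture's height over the tangent of half this angle, whatever the lens; pixels are square), "cx", "cy" (the principal point, pixels), "R" (3x3) and "t" (3): a world point X has camera coordinates R X + t. Camera axes: x right, y down, z forward; pixel columns grow to the right and rows downward; lengths in m; the calibration is good to about 2 mm. The wrist camera is an equidistant fisheye: a pixel r from the principal point sees the ray r / f radians off the axis. A picture is of the moment at which its call begins.
- ctrl.hand_in(): hands the job in, once; it reports no verdict.
The state is a dict: "time_s": time; "qpos": joint angles; "joint_vel": joint speeds; "tau": joint torques, N m; "ee_pos": TCP position; "eef_rot": TCP orientation; "force": force on the tool from outside, world axes, zero at the start; "moment": the same for the moment, N m; "grip_width": finger opening in m.
Only numpy, scipy, OpenCV 4.12 (cv2) and the standard library are available. Lean on these libraries where they do the work, as an engineer would, in place of code of your own. Each camera call takes 0.05 s, during which the arm holds its last target.

## Task

Make up the two delivery orders: stand the tall tin and the soap carton upright in the tote on the black mat, and the wide flat tin and the jar upright in the other tote, all on the tote floors. Have the second tote stacked squarely on the one on the mat, turned end for end so that it stands up on the ledges instead of nesting down onto the goods. Leave the small tin and the fish tin where they stand.

Things in the scene. Friction and masses are not known exactly. Their poses are not given: they have to be found in the camera images.
- mat: Black rubber mat fixed on the counter left or right of the goods, 280 x 220 x 4 mm, origin under its centre; the first tote stands on it.
- lower_tote_mid (a point): Grey open stack-and-nest tote on the mat, 256 (x) x 200 (y) x 80 mm, loose, 0.19 kg; centre, 40 mm above its underside. Sloping white card on its +x end. Floor 4 mm thick, 212 x 116 mm inside. Along the long walls, 70 mm above the underside, a ledge (|y| 66-90 mm) within a 10 mm high rim, broken by columns at x 76 to 102, -70 to -44 and -26 to 26 mm, whose undersides are the feet.
- upper_tote_mid (a point): Like tote on the counter, empty, 0.19 kg, its card (+x) end pointing roughly as the first's; centre, 40 mm up. Stacked the same way round its feet sink into the columns (nests); turned 180 deg they stand on the ledges, 70 mm above the first, 7 mm play. Hand grip mid each long side: 56 mm long, 9.5 thick, at y +-95, 54 to 80 mm above the underside; pinch one firmly (30 N or more) to lift the tote.
- tall_tin_mid (a point): Tall round steel tin with a plain paper band, 48 mm across, 58 mm high, about 0.15 kg, standing; the point is its centre, z is its axis.
- soap_carton_mid (a point): Soap carton: paper and card box standing on its long narrow edge, 34 mm thick (its x), 85 mm long (its y), 55 mm high, about 0.11 kg; the point is its centre.
- flat_tin_mid (a point): Wide flat round steel tin with a plain paper band, 62 mm across, 42 mm high, about 0.16 kg, standing; the point is its centre, z is its axis.
- jar_mid (a point): Small round amber glass jar with a brass-coloured screw lid, 52 mm across (lid 49 mm), 58 mm high, about 0.15 kg, standing; the point is its centre, z is its axis. It may be gripped as a plain 52 mm cylinder.
- small_tin_mid (a point): Other stock, not ordered: small round steel tin with a plain paper band, 40 mm across, 36 mm high; the point is its centre.
- fish_tin_mid (a point): Other stock, not ordered: low aluminium fish tin with round ends and a ring pull, 54 mm wide (its x), 96 mm long (its y), 24 mm high; the point is its centre.
Not all that is in view belongs to the job. Leave any turquoise look-alike of the part that bears soap_carton_mid alone.

How it is judged:
At the end, for the whole second after the job is handed in: Tall tin and soap carton in the tote on the mat, flat tin and jar in the other: on the floor (6 mm), upright (7 deg). Second tote level (2 deg) on the first's ledges: 70 mm up within 4 mm, centred within 9 mm, square within 5 deg; the first still on the mat (5 cm). All released and at rest (x of tall_tin_mid in the frame of lower_tote_mid between -0.105 and 0.105 m and y of tall_tin_mid in the frame of lower_tote_mid between -0.065 and 0.065 m and z of tall_tin_mid in the frame of lower_tote_mid between -0.013 and -0.001 m and angle between each of tall_tin_mid, soap_carton_mid, flat_tin_mid, jar_mid's own z axis and vertical below 0.12 rad and linear speed of each of tall_tin, soap_carton, flat_tin, jar, upper_tote, lower_tote below 0.02 m/s and x of soap_carton_mid in the frame of lower_tote_mid between -0.105 and 0.105 m and y of soap_carton_mid in the frame of lower_tote_mid between -0.065 and 0.065 m and z of soap_carton_mid in the frame of lower_tote_mid between -0.0145 and -0.0025 m and x of flat_tin_mid in the frame of upper_tote_mid between -0.105 and 0.105 m and y of flat_tin_mid in the frame of upper_tote_mid between -0.065 and 0.065 m and z of flat_tin_mid in the frame of upper_tote_mid between -0.021 and -0.009 m and x of jar_mid in the frame of upper_tote_mid between -0.105 and 0.105 m and y of jar_mid in the frame of upper_tote_mid between -0.065 and 0.065 m and z of jar_mid in the frame of upper_tote_mid between -0.013 and -0.001 m and x of upper_tote_mid in the frame of lower_tote_mid between -0.009 and 0.009 m and y of upper_tote_mid in the frame of lower_tote_mid between -0.009 and 0.009 m and z of upper_tote_mid in the frame of lower_tote_mid between 0.066 and 0.074 m and angle between the x axis of upper_tote_mid and the x axis of lower_tote_mid, either way round below 0.09 rad and angle between each of upper_tote_mid, lower_tote_mid's own z axis and vertical below 0.04 rad and height (world z) of lower_tote_mid below 0.052 m and horizontal distance between lower_tote_mid and mat below 0.05 m); the robot touches nothing.
It fails at once if the small tin was disturbed (moved more than 15 mm) (distance of small_tin_mid from where it was at the start of the episode above 0.015 m).
It fails at once if the fish tin was disturbed (moved more than 15 mm) (distance of fish_tin_mid from where it was at the start of the episode above 0.015 m).
It also fails if it takes over 128 s, if anything falls off the work surface, if the arm or the gripper's body presses on something with over 40 N, if the wrist force passes 120 N, or if a joint passes its speed limit or range.

## Working session

There is one attempt and no reset: what is moved stays moved. The work goes in short steps, Python scripts to look and compute and a tool call to move; the robot and the scene stay as the last step left them, time stands still between calls to the robot, and variables do not carry over. Pictures are saved under pics/ and viewed, and the job is handed in when it is done.

Besides the shell and the picture viewer there is one more tool, called as a command line: name --pt "numbers of a row" for each row, then --argument value for the rest. send_rows: Moves the arm, as the interface text tells. Its arguments: {"type":"object","properties":{"series":{"type":"array"},"force":{"type":"number"}},"required":["series"]}

```bash
ls; mkdir -p pics; python3 - <<'E'
from station import ctrl
import cv2,numpy as np
for n in ["top","side","wrist"]:
    c=ctrl.camera(n); cv2.imwrite(f"pics/{n}0.png",c["pixels"][:,:,::-1])
    print(n,c["fov_y"],c["cx"],c["cy"],np.round(c["R"],3).tolist(),np.round(c["t"],3))
print(ctrl.get_obs())
E
```

```text
pics
top 52.337707572944375 317.90616713248704 199.17659775335267 [[0.027, -0.999, 0.042], [-0.998, -0.029, -0.048], [0.049, -0.041, -0.998]] [-0.033  0.503  0.867]
side 44.050335723052775 313.18129648826147 203.60729017501654 [[-0.98, -0.198, 0.012], [-0.125, 0.571, -0.811], [0.153, -0.797, -0.584]] [0.47  0.081 1.207]
wrist 65.70646984690485 318.8750391479342 199.09267881812164 [[0.338, -0.941, -0.003], [-0.906, -0.326, 0.271], [-0.256, -0.089, -0.963]] [-0.548 -0.027  0.392]
{'time_s': 0.15, 'qpos': array([-1.29164383e+00,  3.00325400e-01,  1.52140244e+00,  5.16051783e-06,
        1.32070726e+00, -6.65965237e-02]), 'joint_vel': array([-0.00051384, -0.00169526, -0.00375569,  0.00031216,  0.00138703,
       -0.00180552]), 'tau': array([-7.07151539e-04, -5.31965804e+01, -3.52825534e+01,  7.08106323e-02,
        2.35547405e-02, -7.93410300e-05]), 'ee_pos': array([ 0.18634864, -0.51728663,  0.22404182]), 'eef_rot': array([-3.14075241e+00, -6.10504067e-05,  3.45747714e-01]), 'force': array([-0.12146368, -0.21143327, -0.09055192]), 'moment': array([-0.0002716 , -0.07161837,  0.07142979]), 'grip_width': 0.0942540337972052}
```

View pics/top0.png

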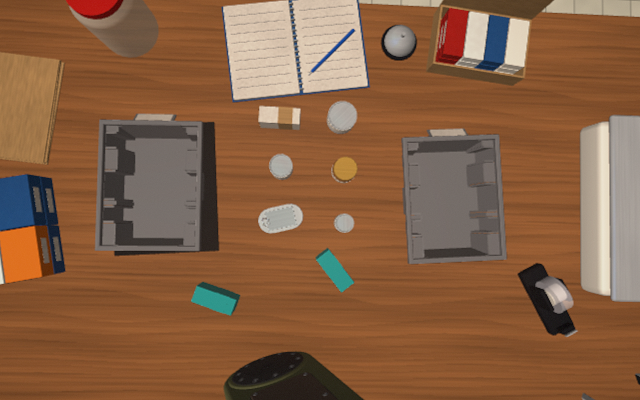

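View pics/side0.png

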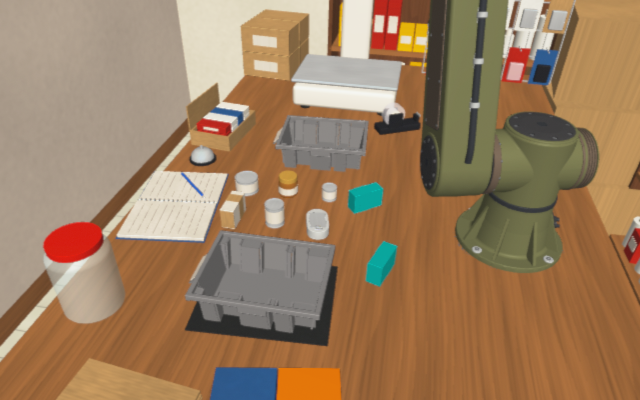

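View pics/wrist0.png

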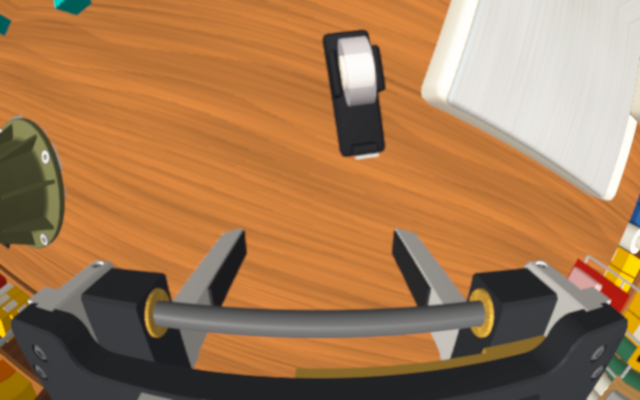

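The top picture shows the mat tote at (150,186) on the black mat and the other tote at (455,198). The soap carton is at (280,117), flat tin (342,117), tall tin (281,166), jar (345,168), fish tin (280,218) and small tin (344,223). The turquoise boxes at (215,298) and (335,270) are decoys. The white/brown one with the right proportions is the carton. I'll confirm that in a crop and measure everything.

```bash
cat > h.py <<'E'
from station import ctrl
import cv2,numpy as np
def grab(n):
    c=ctrl.camera(n); c["f"]=200/np.tan(np.radians(c["fov_y"])/2)
    return c
def cloud(c):
    z=c["z_map"].astype(float); v,u=np.mgrid[0:400,0:640]
    P=np.stack([(u-c["cx"])/c["f"]*z,(v-c["cy"])/c["f"]*z,z],-1)
    W=(P-c["t"])@np.array(c["R"])
    W[z==0]=np.nan
    return W
def proj(c,X):
    p=np.asarray(X)@np.array(c["R"]).T+c["t"]
    return p[...,:2]/p[...,2:]*c["f"]+[c["cx"],c["cy"]]
E
python3 - <<'E'
from h import *
c=grab("top"); W=cloud(c); s=grab("side"); S=cloud(s)
np.save("topW.npy",W)
im=c["pixels"]
cv2.imwrite("pics/crop1.png",cv2.resize(im[90:300,180:400],None,fx=2.6,fy=2.6,interpolation=cv2.INTER_CUBIC)[:,:,::-1])
print("table z",np.nanmedian(W[330:340,100:180,2]),np.nanmedian(S[250:300,420:440,2]))
A={"soap":(280,117,.055),"flat":(342,117,.042),"tall":(281,166,.058),"jar":(345,168,.058),"small":(344,223,.036),"fish":(280,218,.024)}
for k,(u,v,h) in A.items():
    B=W[v-28:v+29,u-30:u+31].reshape(-1,3); ctr=W[v,u]
    for nm,Q in (("top",B),("side",S.reshape(-1,3))):
        m=(abs(Q[:,2]-h)<.006)&(np.hypot(*(Q[:,:2]-ctr[:2]).T)<.06)
        q=Q[m]
        if len(q)<8: print(k,nm,len(q));continue
        r=cv2.minAreaRect((q[:,:2]*1000).astype(np.float32))
        print(k,nm,len(q),np.round(np.median(q[:,2]),4),"mean",np.round(q[:,:2].mean(0),4),"rect",np.round(r[0],1),np.round(r[1],1),round(r[2],1))
E
```

```text
table z 0.001512586197040477 -0.001089939568535613
soap top 707 0.0569 mean [0.6722 0.0687] rect [672.5  68.8] [84.9 35. ] 89.4
soap side 311 0.0539 mean [0.6693 0.0719] rect [670.5  69.4] [87.3 36.6] 88.1
flat top 670 0.0427 mean [ 0.6804 -0.0633] rect [681.1 -63.9] [61.1 59.7] 2.0
flat side 250 0.04 mean [ 0.6771 -0.0617] rect [677.7 -63.7] [60.9 62.6] 45.2
tall top 425 0.0588 mean [0.568  0.0625] rect [567.7  62.5] [47.6 45.1] 1.6
tall side 199 0.056 mean [0.565  0.0635] rect [565.8  61.8] [44.2 51.3] 14.4
jar top 442 0.0599 mean [ 0.566  -0.0706] rect [566.1 -70.4] [47.3 47.6] 0.3
jar side 162 0.0567 mean [ 0.5628 -0.0674] rect [563.8 -68.4] [45.5 50.7] 13.5
small top 278 0.0369 mean [ 0.4537 -0.0733] rect [454.1 -73.4] [37.2 38.5] 44.7
small side 116 0.0336 mean [ 0.4511 -0.0718] rect [451.6 -73. ] [37.9 41.3] 15.6
fish top 991 0.0261 mean [0.4596 0.0612] rect [459.8  61. ] [53.7 94.2] 14.9
fish side 478 0.0232 mean [0.4564 0.0654] rect [456.3  62.3] [51.9 98.6] 11.9
```

View pics/crop1.png

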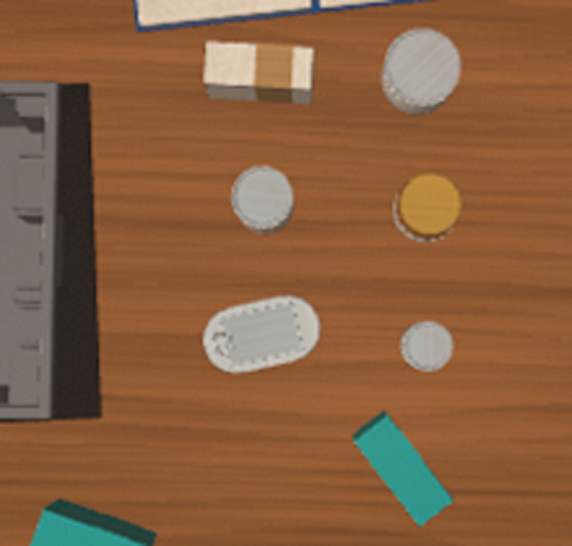

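```bash
python3 - <<'E'
from h import *
c=grab("top"); W=cloud(c); s=grab("side"); S=cloud(s)
for nm,x0,y0,h in (("L",.5,.34,.084),("U",.5,-.3,.080)):
    for n,Q in (("top",W.reshape(-1,3)),("side",S.reshape(-1,3))):
        m=(abs(Q[:,2]-h)<.005)&(abs(Q[:,0]-x0)<.2)&(abs(Q[:,1]-y0)<.16)
        q=Q[m]
        r=cv2.minAreaRect((q[:,:2]*1000).astype(np.float32))
        print(nm,n,len(q),np.round(np.median(q[:,2]),4),np.round(r[0],1),np.round(r[1],1),round(r[2],2))
im=c["pixels"]
cv2.imwrite("pics/cropL.png",cv2.resize(im[100:270,70:240],None,fx=3.5,fy=3.5,interpolation=cv2.INTER_CUBIC)[:,:,::-1])
cv2.imwrite("pics/cropU.png",cv2.resize(im[115:275,385:525],None,fx=3.7,fy=3.7,interpolation=cv2.INTER_CUBIC)[:,:,::-1])
E
```

```text
L top 2629 0.0856 [519.5 316.1] [256.9 202.2] 1.18
L side 1879 0.0829 [515.7 315.6] [255.9 205.4] 1.02
U top 2415 0.0817 [ 510.1 -291. ] [256.3 201.8] 3.97
U side 620 0.0786 [ 506.6 -289.3] [255.4 209.6] 3.82
```

View pics/cropL.png

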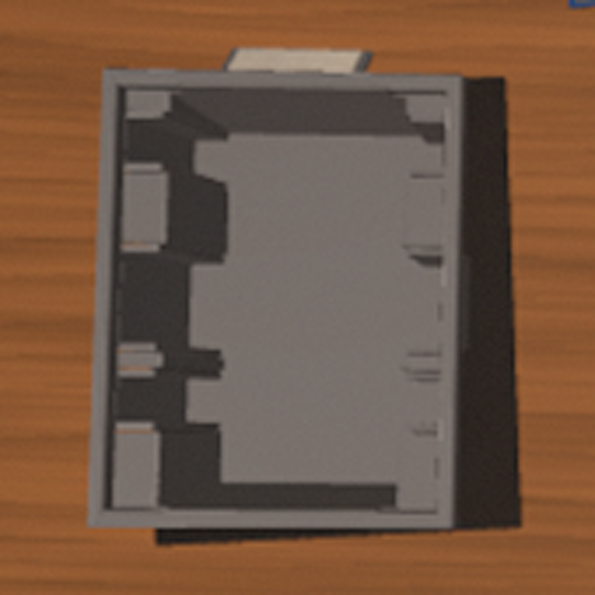

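View pics/cropU.png

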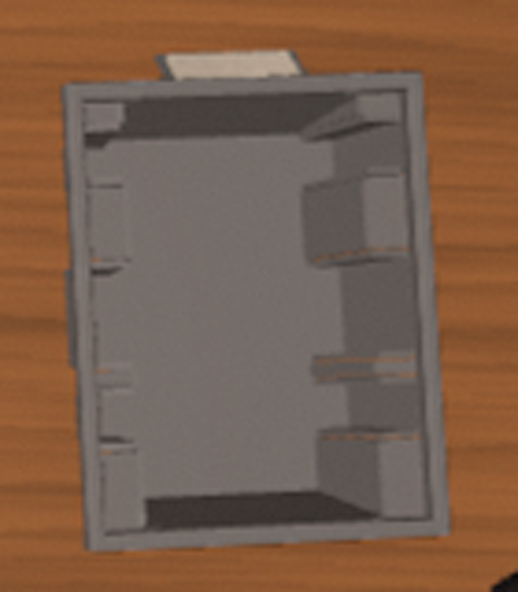

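```bash
cat > mv.py <<'E'
import sys
from station import ctrl
import numpy as np
from scipy.spatial.transform import Rotation as Ro
o=ctrl.get_obs(); R=Ro.from_euler('xyz',o["eef_rot"])
x,y,z,yaw=map(float,sys.argv[1:5])
T=Ro.from_euler('xyz',[np.pi,0,np.radians(yaw)])
print("t",round(o["time_s"],2),"pos",np.round(o["ee_pos"],4),"yaw",round(np.degrees(o["eef_rot"][2]),2),"w",round(o["grip_width"],4),"F",np.round(o["force"],1))
print("row turn",np.round((R.inv()*T).as_rotvec(degrees=True),2),"shift",np.round(R.inv().apply(np.array([x,y,z])-o["ee_pos"]),4))
E
python3 mv.py .567 .062 .2 90
```

```text
t 0.35 pos [ 0.1864 -0.5174  0.2243] yaw 19.81 w 0.094 F [ 0.7 -0.6 -0.4]
row turn [-1.000e-02 -1.000e-02 -7.019e+01] shift [ 0.5544 -0.4161  0.0244]
```

send_rows --pt "0 0 -70.2 0.554 -0.416 0.024 0.7" --pt "0 0 -70.2 0.554 -0.416 0.024 0.7" --pt "0 0 -70.2 0.554 -0.416 0.024 0.7" --pt "0 0 -70.2 0.554 -0.416 0.024 0.7" --pt "0 0 -70.2 0.554 -0.416 0.024 0.7" --pt "0 0 -70.2 0.554 -0.416 0.024 0.7" --pt "0 0 -70.2 0.554 -0.416 0.024 0.7" --pt "0 0 -70.2 0.554 -0.416 0.024 0.7" --force 20

```text
time_s: 1.15
ee_pos: [0.4065, -0.1814, 0.2108]
eef_rot: [3.141, 0.0, 1.552]
force: [0.0, -0.5, -0.3]
grip_width: 0.0796
```

```bash
python3 mv.py .567 .062 .12 90
```

```text
t 1.15 pos [ 0.4065 -0.1814  0.2108] yaw 88.92 w 0.0796 F [ 0.  -0.5 -0.3]
row turn [ 0.04  0.02 -1.08] shift [0.2464 0.1558 0.0908]
```

send_rows --pt "0 0 -1 0.245 0.155 0.06 0.7" --pt "0 0 -1 0.245 0.155 0.06 0.7" --pt "0 0 -1 0.245 0.155 0.06 0.7" --pt "0 0 -1 0.245 0.155 0.06 0.7" --pt "0 0 -1 0.245 0.155 0.06 0.7" --pt "0 0 -1 0.245 0.155 0.06 0.7" --pt "0 0 -1 0.245 0.155 0.06 0.7" --pt "0 0 -1 0.245 0.155 0.06 0.7"

```text
time_s: 1.95
ee_pos: [0.5667, 0.0583, 0.15]
eef_rot: [-3.14, 0.0, 1.565]
force: [-0.1, 0.3, -0.5]
grip_width: 0.0799
```

```bash
python3 mv.py .567 .062 .032 90; python3 - <<'E'
from h import *
c=ctrl.camera("wrist"); cv2.imwrite("pics/w1.png",c["pixels"][:,:,::-1])
E
```

```text
t 1.95 pos [0.5667 0.0583 0.15  ] yaw 89.66 w 0.0799 F [-0.1  0.3 -0.5]
row turn [-0.07  0.01 -0.34] shift [0.0037 0.0004 0.118 ]
```

View pics/w1.png

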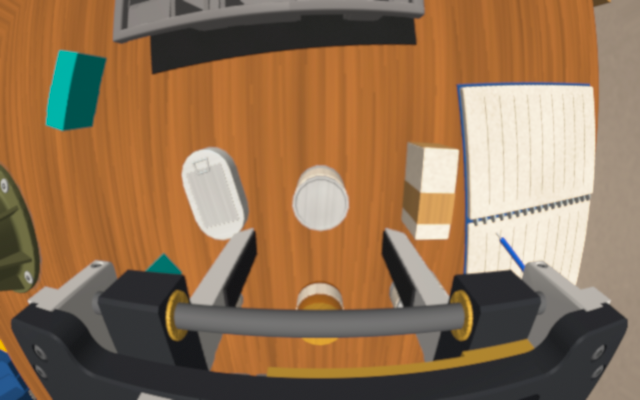

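The tall tin (321,198) is centred between the jaws, with the fish tin (215,193) and soap carton (430,190) clear on either side. Descending.

send_rows --pt "0 0 -0.3 0.004 0 0.04 0.7" --pt "0 0 -0.3 0.004 0 0.08 0.7" --pt "0 0 -0.3 0.004 0 0.118 0.7" --pt "0 0 -0.3 0.004 0 0.118 0.7" --pt "0 0 -0.3 0.004 0 0.118 -0.4" --pt "0 0 -0.3 0.004 0 0.118 -0.4" --pt "0 0 -0.3 0.004 0 0.118 -0.4" --pt "0 0 -0.3 0.004 0 0.118 -0.4" --force 25

```text
time_s: 2.8
ee_pos: [0.5675, 0.0618, 0.034]
eef_rot: [3.139, -0.0, 1.568]
force: [0.5, 0.3, 0.4]
grip_width: 0.0516
```

```bash
python3 mv.py .563 .317 .2 91
```

```text
t 2.8 pos [0.5675 0.0618 0.034 ] yaw 89.86 w 0.0516 F [0.5 0.3 0.4]
row turn [ 0.12 -0.01 -1.14] shift [ 0.2553 -0.0048 -0.1659]
```

send_rows --pt "0 0 0 0 0 0 -0.6" --pt "0 0 0 0 0 0 -0.6" --pt "0 0 0 0 0 -0.05 -0.6" --pt "0 0 0 0 0 -0.1 -0.6" --pt "0 0 -1.1 0.05 -0.004 -0.14 -0.6" --pt "0 0 -1.1 0.1 -0.004 -0.14 -0.6" --pt "0 0 -1.1 0.15 -0.004 -0.14 -0.6" --pt "0 0 -1.1 0.2 -0.004 -0.14 -0.6" --force 25

```text
time_s: 3.6
ee_pos: [0.563, 0.2521, 0.1734]
eef_rot: [3.141, -0.0, 1.587]
force: [0.8, -0.4, -1.1]
grip_width: 0.0478
```

```bash
python3 mv.py .563 .317 .12 91
```

```text
t 3.6 pos [0.563  0.2521 0.1734] yaw 90.95 w 0.0478 F [ 0.8 -0.4 -1.1]
row turn [ 0.05 -0.02 -0.05] shift [0.0648 0.001  0.0534]
```

send_rows --pt "0 0 0 0.055 0.001 0 -0.6" --pt "0 0 0 0.055 0.001 0.04 -0.6" --pt "0 0 0 0.055 0.001 0.08 -0.6" --pt "0 0 0 0.055 0.001 0.12 -0.6" --pt "0 0 0 0.055 0.001 0.13 -0.6" --pt "0 0 0 0.055 0.001 0.13 -0.6" --pt "0 0 0 0.055 0.001 0.13 -0.6"

```text
time_s: 4.3
ee_pos: [0.5637, 0.3053, 0.0433]
eef_rot: [3.141, -0.0, 1.588]
force: [0.1, 0.6, -1.1]
grip_width: 0.0477
```

```bash
python3 mv.py .563 .317 .2 91; python3 - <<'E'
from h import *
c=ctrl.camera("wrist"); cv2.imwrite("pics/w2.png",c["pixels"][:,:,::-1])
E
```

```text
t 4.3 pos [0.5637 0.3053 0.0433] yaw 90.97 w 0.0477 F [ 0.1  0.6 -1.1]
row turn [ 0.02 -0.01 -0.03] shift [ 0.0117 -0.0004 -0.1567]
```

View pics/w2.png

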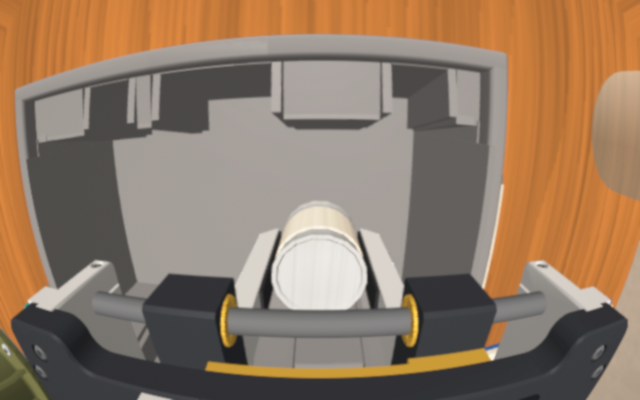

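The tin (320,270) is held upright inside the mat tote, just above the floor and clear of the walls. Releasing.

send_rows --pt "0 0 0 0 0 0.001 0.4" --pt "0 0 0 0 0 0.001 0.4" --pt "0 0 0 0 0 0.001 0.4" --pt "0 0 0 0 0 -0.04 0.4" --pt "0 0 0 0 0 -0.08 0.4" --pt "0 0 0 -0.03 0.03 -0.11 0.5" --pt "0 0 0 -0.06 0.06 -0.12 0.5" --pt "0 0 0 -0.1 0.09 -0.12 0.5"

```text
time_s: 5.15
ee_pos: [0.6567, 0.2067, 0.1657]
eef_rot: [3.137, -0.001, 1.589]
force: [0.8, -0.9, 0.3]
grip_width: 0.0707
```

```bash
python3 mv.py .6712 .069 .15 89
```

```text
t 5.15 pos [0.6567 0.2067 0.1657] yaw 91.07 w 0.0707 F [ 0.8 -0.9  0.3]
row turn [ 0.26 -0.08  2.07] shift [-0.138   0.0119  0.0156]
```

send_rows --pt "0 0 2 -0.05 0.012 0.015 0.5" --pt "0 0 2 -0.1 0.012 0.015 0.5" --pt "0 0 2 -0.136 0.012 0.015 0.5" --pt "0 0 2 -0.136 0.012 0.015 0.5" --pt "0 0 2 -0.136 0.012 0.015 0.5" --pt "0 0 2 -0.136 0.012 0.015 0.5"

```text
time_s: 5.75
ee_pos: [0.6694, 0.0721, 0.1477]
eef_rot: [3.141, -0.0, 1.554]
force: [0.2, 0.3, -1.3]
grip_width: 0.0706
```

```bash
python3 mv.py .6712 .069 .032 89; python3 - <<'E'
from h import *
c=ctrl.camera("wrist"); cv2.imwrite("pics/w3.png",c["pixels"][:,:,::-1])
E
```

```text
t 5.75 pos [0.6694 0.0721 0.1477] yaw 89.02 w 0.0706 F [ 0.2  0.3 -1.3]
row turn [ 0.01 -0.01  0.02] shift [-0.0031  0.0018  0.1157]
```

View pics/w3.png

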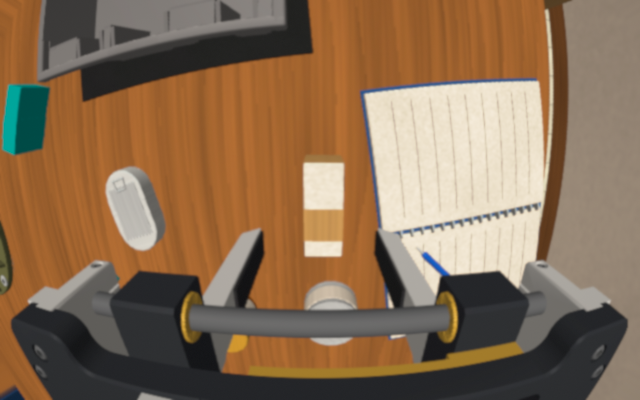

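The white and brown soap carton (323,205) is centred between the jaws and square to them. Descending and gripping it.

send_rows --pt "0 0 0 -0.003 0.002 0.04 0.5" --pt "0 0 0 -0.003 0.002 0.08 0.5" --pt "0 0 0 -0.003 0.002 0.115 0.5" --pt "0 0 0 -0.003 0.002 0.115 0.5" --pt "0 0 0 -0.003 0.002 0.115 -0.6" --pt "0 0 0 -0.003 0.002 0.115 -0.6" --pt "0 0 0 -0.003 0.002 0.115 -0.6" --pt "0 0 0 -0.003 0.002 0.115 -0.6" --force 20

```text
time_s: 6.6
ee_pos: [0.6719, 0.0681, 0.034]
eef_rot: [3.14, -0.0, 1.553]
force: [-0.2, 0.0, 0.2]
grip_width: 0.0415
```

send_rows --pt "0 0 0 0 0 0 -0.8" --pt "0 0 0 0 0 0 -0.8" --pt "0 0 0 0 0 -0.05 -0.8" --pt "0 0 0 0 0 -0.1 -0.8" --pt "0 0 -1 0.04 -0.03 -0.14 -0.8" --pt "0 0 -2 0.08 -0.06 -0.14 -0.8" --pt "0 0 -2 0.12 -0.1 -0.14 -0.8" --pt "0 0 -2 0.16 -0.14 -0.14 -0.8"

```text
time_s: 7.4
ee_pos: [0.5497, 0.2138, 0.1727]
eef_rot: [3.141, -0.0, 1.587]
force: [0.5, 0.4, -0.7]
grip_width: 0.0337
```

```bash
python3 mv.py .472 .316 .17 91
```

```text
t 7.4 pos [0.5497 0.2138 0.1727] yaw 90.95 w 0.0337 F [ 0.5  0.4 -0.7]
row turn [ 0.02 -0.01 -0.05] shift [ 0.1034 -0.076   0.0027]
```

send_rows --pt "0 0 0 0.04 -0.03 0 -0.8" --pt "0 0 0 0.08 -0.06 0 -0.8" --pt "0 0 0 0.09 -0.063 0 -0.8" --pt "0 0 0 0.09 -0.063 0.03 -0.8" --pt "0 0 0 0.09 -0.063 0.06 -0.8" --pt "0 0 0 0.09 -0.063 0.06 -0.8"

```text
time_s: 8.0
ee_pos: [0.4852, 0.3006, 0.1088]
eef_rot: [-3.136, 0.003, 1.588]
force: [0.3, 0.5, -0.2]
grip_width: 0.034
```

```bash
python3 mv.py .472 .316 .043 91; python3 - <<'E'
from h import *
c=ctrl.camera("top"); cv2.imwrite("pics/t4.png",c["pixels"][:,:,::-1])
c=ctrl.camera("wrist"); cv2.imwrite("pics/w4.png",c["pixels"][:,:,::-1])
E
```

```text
t 8.0 pos [0.4852 0.3006 0.1088] yaw 90.97 w 0.034 F [ 0.3  0.5 -0.2]
row turn [-0.33  0.17 -0.04] shift [ 0.0159 -0.0125  0.0659]
```

View pics/w4.png

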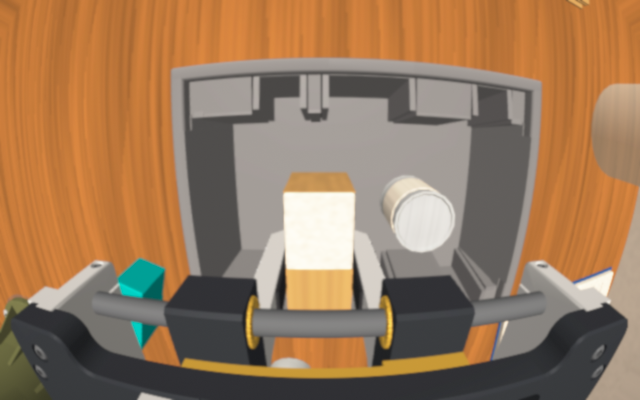

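The tall tin (420,215) stands on the floor. The carton (320,230) is above the free space beside it. Shifting the last 1–2 cm, then lowering.

send_rows --pt "0 0 0 0.016 -0.012 0 -0.8" --pt "0 0 0 0.016 -0.012 0.03 -0.8" --pt "0 0 0 0.016 -0.012 0.06 -0.8" --pt "0 0 0 0.016 -0.012 0.066 -0.8" --pt "0 0 0 0.016 -0.012 0.066 -0.8" --pt "0 0 0 0.016 -0.012 0.066 -0.8"

```text
time_s: 8.7
ee_pos: [0.4754, 0.3179, 0.0485]
eef_rot: [3.139, -0.001, 1.587]
force: [0.5, -0.4, 0.5]
grip_width: 0.0337
```

```bash
python3 mv.py .472 .316 .043 91
```

```text
t 8.7 pos [0.4754 0.3179 0.0485] yaw 90.95 w 0.0337 F [ 0.5 -0.4  0.5]
row turn [ 0.14 -0.08 -0.05] shift [-0.0018 -0.0035  0.0055]
```

send_rows --pt "0 0 0 0 0 0.005 -0.8" --pt "0 0 0 0 0 0.005 -0.8" --pt "0 0 0 0 0 0.005 -0.8"

```text
time_s: 9.0
ee_pos: [0.4745, 0.3175, 0.0418]
eef_rot: [3.141, -0.0, 1.588]
force: [0.0, -0.2, -1.0]
grip_width: 0.0334
```

```bash
python3 mv.py .472 .316 .043 91
```

```text
t 9.0 pos [0.4745 0.3175 0.0418] yaw 90.96 w 0.0334 F [ 0.  -0.2 -1. ]
row turn [ 0.02 -0.01 -0.04] shift [-0.0014 -0.0025 -0.0012]
```

Release and retreat, then head to the upper tote. Its inner (+y) grip is at about (0.502, -0.195).

send_rows --pt "0 0 0 0 0 0 0.2" --pt "0 0 0 0 0 0 0.2" --pt "0 0 0 0 0 0 0.2" --pt "0 0 0 0 0 -0.04 0.2" --pt "0 0 0 0 0 -0.08 0.2" --pt "0 0 0 0 0 -0.12 0.2" --pt "0 0 0 -0.05 0 -0.15 0.2" --pt "0 0 8 -0.1 0 -0.16 0.2"

```text
time_s: 9.8
ee_pos: [0.4762, 0.226, 0.2018]
eef_rot: [3.138, -0.002, 1.45]
force: [0.6, -1.5, 0.1]
grip_width: 0.0566
```

```bash
python3 - <<'E'
import numpy as np
c=np.array([508.4,-290.2]);a=np.radians(3.9)
print(c+95*np.array([-np.sin(a),np.cos(a)]))
E
python3 mv.py .502 -.1955 .18 3.9
python3 - <<'E'
from h import *
c=ctrl.camera("top"); cv2.imwrite("pics/t5.png",c["pixels"][90:280,80:270,::-1].repeat(3,0).repeat(3,1))
E
```

```text
[ 501.93854739 -195.41999351]
t 9.8 pos [0.4762 0.226  0.2018] yaw 83.07 w 0.0566 F [ 0.6 -1.5  0.1]
row turn [ 0.08 -0.21 79.17] shift [-0.4154  0.0764  0.0213]
```

View pics/t5.png

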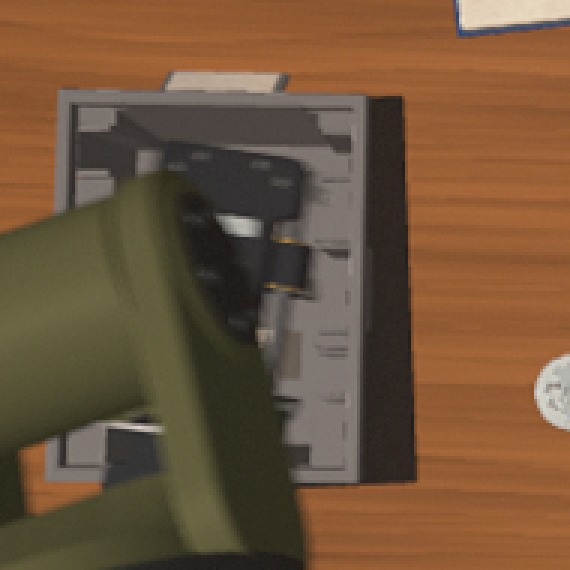

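The arm still hides the goods there, so I'll check later. Moving to above the upper tote's inner grip.

send_rows --pt "0 0 79 -0.413 0.076 0.021 0" --pt "0 0 79 -0.413 0.076 0.021 0" --pt "0 0 79 -0.413 0.076 0.021 0" --pt "0 0 79 -0.413 0.076 0.021 0" --pt "0 0 79 -0.413 0.076 0.021 0" --pt "0 0 79 -0.413 0.076 0.021 0" --pt "0 0 79 -0.413 0.076 0.021 0" --pt "0 0 79 -0.413 0.076 0.021 0"

```text
time_s: 10.65
ee_pos: [0.4993, -0.1748, 0.1794]
eef_rot: [3.141, -0.0, 0.242]
force: [0.2, 1.1, -0.6]
grip_width: 0.047
```

```bash
python3 mv.py .502 -.1955 .16 3.9
```

```text
t 10.65 pos [ 0.4993 -0.1748  0.1794] yaw 13.85 w 0.047 F [ 0.2  1.1 -0.6]
row turn [ 0.01 -0.02  9.95] shift [-0.0023  0.0207  0.0194]
```

send_rows --pt "0 0 7 0 0.01 0.02 0" --pt "0 0 7 0 0.01 0.02 0" --pt "0 0 7 0 0.01 0.02 0" --pt "0 0 7 0 0.01 0.02 0"

```text
time_s: 11.05
ee_pos: [0.5024, -0.1814, 0.1602]
eef_rot: [3.141, -0.001, 0.13]
force: [0.1, -0.1, 0.6]
grip_width: 0.0472
```

```bash
python3 mv.py .502 -.1955 .066 3.9; python3 - <<'E'
from h import *
c=ctrl.camera("wrist"); cv2.imwrite("pics/w5.png",c["pixels"][:,:,::-1])
c=ctrl.camera("top"); cv2.imwrite("pics/t6.png",c["pixels"][:,:,::-1])
W=cloud(c).reshape(-1,3)
for n,h in (("L",.084),):
    m=(abs(W[:,2]-h)<.005)&(abs(W[:,0]-.5)<.2)&(abs(W[:,1]-.34)<.16)
    r=cv2.minAreaRect((W[m][:,:2]*1000).astype(np.float32)); print(r)
E
```

```text
t 11.05 pos [ 0.5024 -0.1814  0.1602] yaw 7.46 w 0.0472 F [ 0.1 -0.1  0.6]
row turn [ 0.02 -0.05  3.56] shift [-0.0023  0.0139  0.0942]Traceback (most recent call last):
  File "<stdin>", line 4, in <module>
  File "h.py", line 8, in cloud
    P=np.stack([(u-c["cx"])/c["f"]*z,(v-c["cy"])/c["f"]*z,z],-1)
                            ~^^^^^
KeyError: 'f'
```

View pics/w5.png

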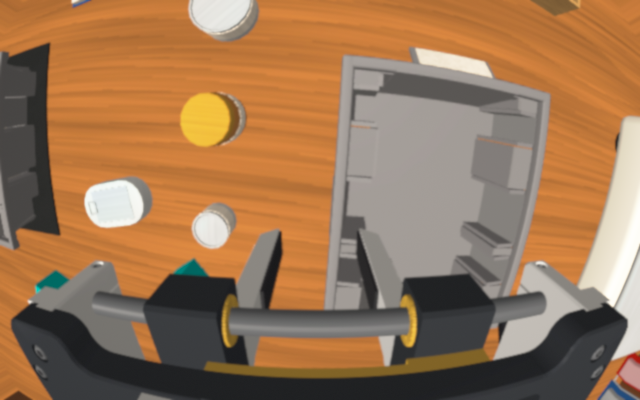

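View pics/t6.png

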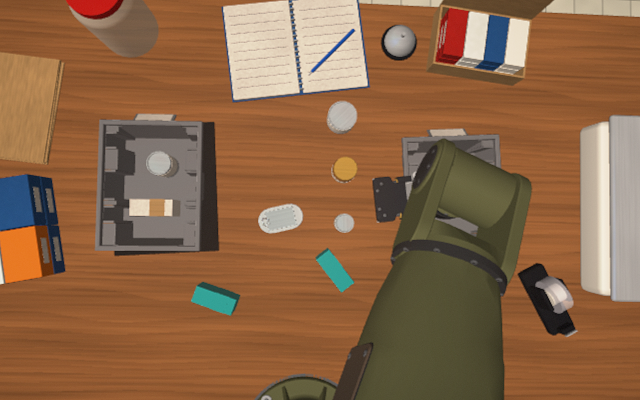

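Both lower goods stand in the mat tote (tin (160,163), carton (152,208)), and the tote hasn't moved. Aligning on the grip.

send_rows --pt "0 0 3.6 -0.002 0.014 0 0" --pt "0 0 3.6 -0.002 0.014 0.01 0" --pt "0 0 3.6 -0.002 0.014 0.01 0" --pt "0 0 3.6 -0.002 0.014 0.01 0" --pt "0 0 3.6 -0.002 0.014 0.01 0"

```text
time_s: 11.65
ee_pos: [0.5019, -0.1961, 0.1494]
eef_rot: [-3.142, -0.0, 0.064]
force: [0.3, -0.2, 0.1]
grip_width: 0.0475
```

```bash
python3 mv.py .502 -.1955 .066 3.9; python3 - <<'E'
from h import *
c=grab("top");W=cloud(c).reshape(-1,3)
m=(abs(W[:,2]-.084)<.005)&(abs(W[:,0]-.5)<.2)&(abs(W[:,1]-.34)<.16)
r=cv2.minAreaRect((W[m][:,:2]*1000).astype(np.float32)); print(r)
for k,x,y in(("tall",.564,.305),("soap",.475,.317)):
    m=(abs(W[:,2]-.064)<.008)&(np.hypot(W[:,0]-x,W[:,1]-y)<.05); q=W[m]; print(k,m.sum(),np.median(q,0),np.percentile(q[:,2],[5,95]))
E
```

```text
t 11.65 pos [ 0.5019 -0.1961  0.1494] yaw 3.69 w 0.0475 F [ 0.3 -0.2  0.1]
row turn [-0.   -0.   -0.21] shift [ 0.0001 -0.0006  0.0834]
((519.468017578125, 315.5756530761719), (256.0534973144531, 201.6198272705078), 1.3339684009552002)
tall 481 [0.56351279 0.30535093 0.06685462] [0.06013569 0.06938744]
soap 770 [0.4747712  0.31601537 0.06484409] [0.06222928 0.06716019]
```

send_rows --pt "0 0 -0.2 0.0015 0 0.04 0" --pt "0 0 -0.2 0.0015 0 0.07 0" --pt "0 0 -0.2 0.0015 0 0.083 0" --pt "0 0 -0.2 0.0015 0 0.083 0" --pt "0 0 -0.2 0.0015 0 0.083 -1" --pt "0 0 -0.2 0.0015 0 0.083 -1" --pt "0 0 -0.2 0.0015 0 0.083 -1" --pt "0 0 -0.2 0.0015 0 0.083 -1" --force 50

```text
time_s: 12.5
ee_pos: [0.5036, -0.1966, 0.067]
eef_rot: [3.141, -0.001, 0.067]
force: [-0.7, 1.1, -0.1]
grip_width: 0.0187
```

send_rows --pt "0 0 0 0 0 0 -1" --pt "0 0 0 0 0 0 -1" --pt "0 0 0 0 0 0 -1" --pt "0 0 0 0 0 0 -1"

```text
time_s: 12.9
ee_pos: [0.5037, -0.1966, 0.0669]
eef_rot: [3.141, -0.001, 0.067]
force: [-1.2, 2.4, 5.0]
grip_width: 0.0121
```

```bash
python3 mv.py .502 -.1955 .2 3.9; python3 - <<'E'
from h import *
c=ctrl.camera("wrist"); cv2.imwrite("pics/w6.png",c["pixels"][:,:,::-1])
E
```

```text
t 12.9 pos [ 0.5037 -0.1966  0.0669] yaw 3.83 w 0.0121 F [-1.2  2.4  5. ]
row turn [ 0.04 -0.05 -0.07] shift [-0.0015 -0.0011 -0.1331]
```

View pics/w6.png

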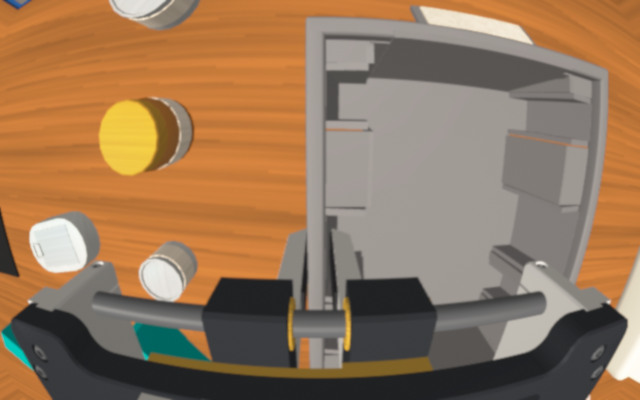

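send_rows --pt "0 0 0 0 0 0 -1" --pt "0 0 0 0 0 0 -1" --pt "0 0 0 0 0 -0.015 -1" --pt "0 0 0 0 0 -0.03 -1" --pt "0 0 0 0 0 -0.03 -1" --pt "0 0 0 0 0 -0.03 -1" --force 60

```text
time_s: 13.55
ee_pos: [0.5031, -0.1964, 0.0958]
eef_rot: [-3.141, 0.0, 0.067]
force: [1.1, -0.7, -2.7]
grip_width: 0.0113
```

```bash
python3 mv.py .502 -.1955 .2 3.9; python3 - <<'E'
from h import *
c=ctrl.camera("side"); cv2.imwrite("pics/s6.png",cv2.resize(c["pixels"][80:240,230:480],None,fx=3,fy=3)[:,:,::-1])
c=grab("top");W=cloud(c).reshape(-1,3)
m=(abs(W[:,2]-.115)<.03)&(abs(W[:,0]-.5)<.2)&(W[:,1]<-.37)&(W[:,1]>-.42)
print(m.sum(),np.median(W[m],0))
cv2.imwrite("pics/t7.png",cv2.resize(c["pixels"][100:280,370:560],None,fx=3,fy=3)[:,:,::-1])
E
```

```text
t 13.55 pos [ 0.5031 -0.1964  0.0958] yaw 3.81 w 0.0113 F [ 1.1 -0.7 -2.7]
row turn [-0.01  0.02 -0.09] shift [-0.0011 -0.001  -0.1042]
247 [ 0.58982824 -0.37899011  0.08745903]
```

View pics/s6.png

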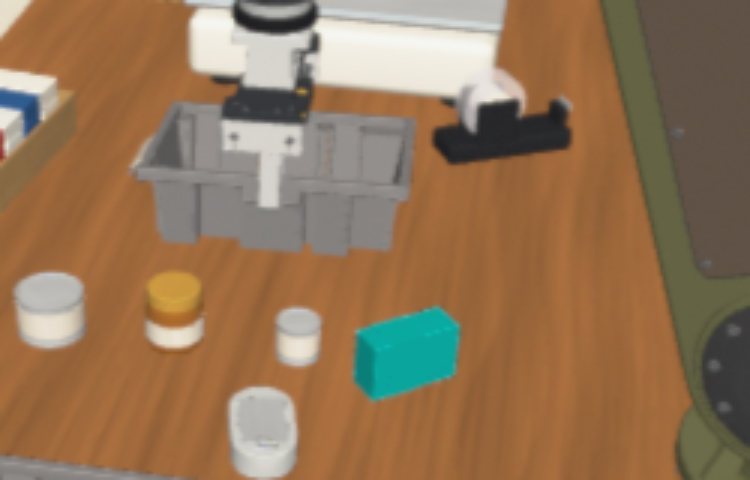

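View pics/t7.png

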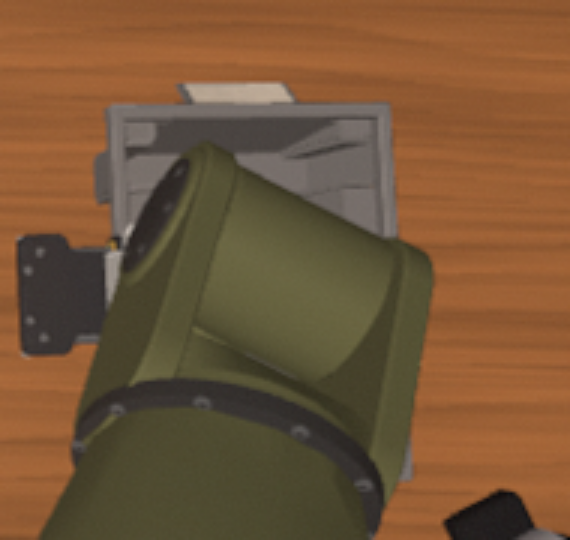

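The top view shows the far rim sagging. I'll measure the tilt over the visible +x end rim.

```bash
python3 - <<'E'
from h import *
c=grab("top");W=cloud(c)
# far end rim: crop rows ~104-118 /3+100 -> ~135-139
for u in range(408,500,8):
    col=W[130:142,u]; k=np.nanargmax(col[:,2]); print(u,np.round(col[k],4))
col=W[150:178,485:504]
print(np.round([r[np.nanargmax(r[:,2])] for r in col[::5]],4))
E
```

```text
408 [ 0.6229 -0.1873  0.1121]
416 [ 0.626  -0.2037  0.1099]
424 [ 0.6249 -0.2202  0.108 ]
432 [ 0.6236 -0.2362  0.1077]
440 [ 0.625  -0.2535  0.1037]
448 [ 0.6299 -0.27    0.1022]
456 [ 0.6328 -0.2867  0.1007]
464 [ 0.6317 -0.3035  0.0991]
472 [ 0.6347 -0.3206  0.0971]
480 [ 0.6342 -0.3388  0.0927]
488 [ 0.639  -0.3555  0.0921]
496 [ 0.628  -0.3734  0.0893]
[[ 0.6092 -0.3762  0.0921]
 [ 0.5995 -0.3811  0.0906]
 [ 0.5898 -0.3825  0.0879]
 [ 0.5792 -0.3756  0.0896]
 [ 0.5691 -0.3778  0.0893]
 [ 0.5238 -0.2225  0.3693]]
```

Measured tilt is about 7°, with the far side low. I'll lift and roll the tool −7° about its x to level it.

send_rows --pt "-2 0 0 0 0 -0.03 -1" --pt "-4 0 0 0 0 -0.06 -1" --pt "-6 0 0 0 0 -0.09 -1" --pt "-7 0 0 0 0 -0.12 -1" --pt "-7 0 0 0 0 -0.125 -1" --pt "-7 0 0 0 0 -0.125 -1"

```text
time_s: 14.3
ee_pos: [0.5033, -0.1964, 0.2208]
eef_rot: [3.02, -0.0, 0.067]
force: [0.1, -0.3, -2.4]
grip_width: 0.0116
```

```bash
cat > tilt.py <<'E'
from h import *
o=ctrl.get_obs(); print(np.round(o["ee_pos"],4),np.round(np.degrees(o["eef_rot"]),2),o["grip_width"],np.round(o["force"],1),np.round(o["qpos"],2))
c=grab("top");W=cloud(c)
P=[]
for u in range(412,510,4):
    col=W[115:145,u]; k=np.nanargmax(col[:,2]); P.append(col[k])
P=np.array(P);P=P[(P[:,2]>.15)&(P[:,2]<.26)]
print(len(P),np.round(P[[0,-1]],4),np.polyfit(P[:,1],P[:,2],1),"edge yaw slope dx/dy",np.polyfit(P[:,1],P[:,0],1))
cv2.imwrite("pics/t8.png",c["pixels"][:,:,::-1])
E
python3 tilt.py
```

```text
[ 0.5033 -0.1964  0.2208] [ 1.7303e+02 -2.0000e-02  3.8200e+00] 0.01158390633868786 [ 0.1 -0.3 -2.4] [-0.39  0.26  1.59 -0.12  1.24  1.15]
12 [[ 0.6222 -0.1823  0.2319]
 [ 0.6377 -0.3212  0.2376]] [-0.0266798   0.23018817] edge yaw slope dx/dy [-0.21073039  0.56866531]
```

View pics/t8.png

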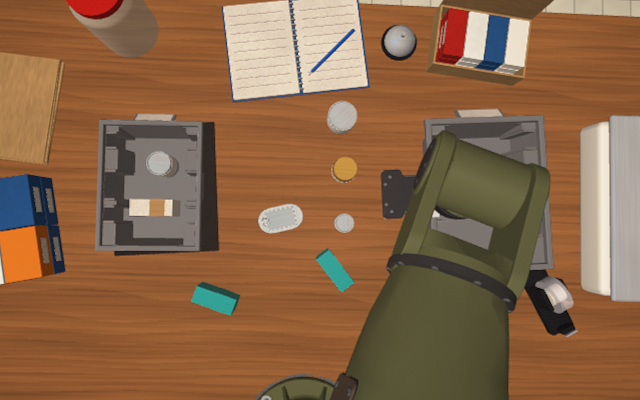

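```bash
cat > tilt2.py <<'E'
from h import *
import sys
u0,u1,v0,v1=map(int,sys.argv[1:5])
c=grab("top");W=cloud(c)[v0:v1,u0:u1].reshape(-1,3)
zr=float(sys.argv[5]);W=W[abs(W[:,2]-zr)<.035]
# front rim: top-most z per 4mm y-bin
P=[]
for y in np.arange(W[:,1].min(),W[:,1].max(),.006):
    b=W[abs(W[:,1]-y)<.003]
    if len(b)>3:
        P.append(np.median(b[b[:,2]>b[:,2].max()-.004],0))
P=np.array(P); print(len(P)); print(np.round(P[::3],4)); print(np.polyfit(P[:,1],P[:,2],1),np.polyfit(P[:,1],P[:,0],1))
E
python3 tilt2.py 426 546 113 130 0.235
```

```text
34
[[ 0.6282 -0.381   0.2341]
 [ 0.6376 -0.3661  0.2353]
 [ 0.6377 -0.3474  0.2349]
 [ 0.6339 -0.3296  0.2348]
 [ 0.6331 -0.3116  0.2348]
 [ 0.6315 -0.2939  0.2346]
 [ 0.6301 -0.275   0.2357]
 [ 0.6294 -0.257   0.2352]
 [ 0.6285 -0.2399  0.2345]
 [ 0.6274 -0.2211  0.2344]
 [ 0.6273 -0.2031  0.2351]
 [ 0.6202 -0.1866  0.2348]]
[-0.00091091  0.23465763] [-0.05828172  0.61421864]
```

The tote is level now (rim z 0.235 across). Checking obstacle heights along the swing, then computing the turn of +177.4° about world z.

```bash
cat > mvr.py <<'E'
import sys
from station import ctrl
import numpy as np
from scipy.spatial.transform import Rotation as Ro
o=ctrl.get_obs(); R=Ro.from_euler('xyz',o["eef_rot"])
x,y,z,yaw,roll=map(float,sys.argv[1:6])
T=Ro.from_euler('xyz',np.radians([roll,0,yaw]))
print("t",round(o["time_s"],2),"pos",np.round(o["ee_pos"],4),"rpy",np.round(np.degrees(o["eef_rot"]),2),"w",round(o["grip_width"],4),"F",np.round(o["force"],1))
print("row turn",np.round((R.inv()*T).as_rotvec(degrees=True),2),"shift",np.round(R.inv().apply(np.array([x,y,z])-o["ee_pos"]),4))
E
for a in "0.5123 -0.03 0.225 74 173" "0.5214 0.2208 0.225 181.2 173"; do python3 mvr.py $a;done
python3 - <<'E'
import numpy as np
W=np.load("topW.npy").reshape(-1,3)
for x0 in np.arange(.4,.95,.05):
  print(round(x0,2),[ (lambda b: round(float(np.nanmax(b)),2) if len(b) else -1)(W[(abs(W[:,0]-x0)<.025)&(abs(W[:,1]-y0)<.025)][:,2]) for y0 in np.arange(-.4,.66,.05)])
E
```

```text
t 14.4 pos [ 0.5028 -0.1964  0.2193] rpy [1.731e+02 1.300e-01 3.800e+00] w 0.0114 F [-0.2 -0.2 -1.4]
row turn [ -0.16   8.61 -69.67] shift [ 0.0205 -0.1635 -0.0256]
t 14.4 pos [ 0.5028 -0.1964  0.2193] rpy [1.731e+02 1.300e-01 3.800e+00] w 0.0114 F [-0.2 -0.2 -1.4]
row turn [  -0.21   21.48 -176.09] shift [ 0.0462 -0.4113 -0.0556]
0.4 [0.09, 0.09, 0.09, 0.09, 0.09, 0.01, 0.01, 0.06, 0.06, 0.01, 0.01, 0.01, 0.09, 0.09, 0.09, 0.09, 0.09, 0.01, 0.09, 0.09, 0.09, -1]
0.45 [0.09, 0.08, 0.01, 0.08, 0.09, 0.01, 0.04, 0.04, 0.03, 0.03, 0.03, 0.01, 0.09, 0.08, 0.01, 0.04, 0.09, 0.01, 0.01, 0.09, 0.08, -1]
0.5 [0.09, 0.08, 0.01, 0.01, 0.09, 0.01, 0.01, 0.01, 0.03, 0.03, 0.03, 0.01, 0.09, 0.08, 0.01, 0.04, 0.09, 0.01, 0.01, 0.09, 0.09, -1]
0.55 [0.09, 0.08, 0.01, 0.01, 0.09, 0.01, 0.06, 0.06, 0.01, 0.06, 0.06, 0.01, 0.09, 0.09, 0.01, 0.03, 0.09, 0.01, 0.01, 0.08, 0.08, 0.02]
0.6 [0.09, 0.08, 0.07, 0.09, 0.09, 0.01, 0.06, 0.06, 0.01, 0.06, 0.06, 0.01, 0.09, 0.09, 0.02, 0.02, 0.09, 0.01, 0.01, 0.02, 0.02, 0.03]
0.65 [0.09, 0.09, 0.09, 0.09, 0.08, 0.01, 0.05, 0.05, 0.01, 0.06, 0.06, 0.01, 0.09, 0.09, 0.09, 0.09, 0.09, 0.01, 0.01, 0.02, 0.02, 0.02]
0.7 [0.01, 0.01, 0.01, 0.01, 0.01, 0.01, 0.05, 0.05, 0.01, 0.06, 0.06, 0.02, 0.01, 0.01, 0.01, 0.01, 0.01, 0.01, 0.01, 0.02, 0.02, 0.02]
0.75 [0.01, 0.01, 0.01, 0.01, 0.01, 0.01, 0.01, 0.01, 0.01, 0.02, 0.02, 0.02, 0.01, 0.01, 0.01, 0.01, 0.01, 0.01, 0.01, 0.02, 0.02, 0.02]
0.8 [0.08, 0.08, 0.08, 0.07, 0.01, 0.01, 0.01, 0.02, 0.02, 0.02, 0.02, 0.02, 0.01, 0.01, 0.01, 0.17, 0.17, 0.17, 0.01, 0.02, 0.02, 0.02]
0.85 [0.08, 0.08, 0.08, 0.08, 0.05, 0.04, 0.02, 0.02, 0.01, 0.02, 0.02, 0.02, 0.02, 0.01, 0.01, 0.18, 0.18, 0.17, 0.01, 0.01, 0.01, 0.01]
0.9 [0.12, 0.11, 0.09, 0.07, 0.04, 0.03, 0.02, 0.01, 0.01, 0.02, 0.02, 0.02, 0.02, 0.01, 0.01, 0.11, -1, -1, 0.01, 0.01, 0.01, 0.01]
```

send_rows --pt "0 1 -8.4 0.003 -0.02 -0.003 -1" --pt "0 2.1 -16.8 0.005 -0.04 -0.006 -1" --pt "0 3.1 -25.2 0.008 -0.06 -0.01 -1" --pt "0 4.2 -33.6 0.01 -0.08 -0.013 -1" --pt "0 5.2 -42 0.013 -0.1 -0.016 -1" --pt "0 6.2 -50.4 0.015 -0.12 -0.019 -1" --pt "0 7.3 -58.8 0.018 -0.14 -0.022 -1" --pt "0 8.3 -67.2 0.02 -0.16 -0.025 -1"

```text
time_s: 15.2
ee_pos: [0.512, -0.0329, 0.2247]
eef_rot: [3.022, -0.0, 1.254]
force: [0.2, 0.7, -2.6]
grip_width: 0.0113
```

```bash

for a in "0.517 0.12 0.225 140 173" "0.5214 0.2208 0.225 181.2 173"; do python3 mvr.py $a;done
```

```text
t 15.2 pos [ 0.512  -0.0329  0.2247] rpy [ 1.7315e+02 -1.0000e-02  7.1850e+01] w 0.0113 F [ 0.2  0.7 -2.6]
row turn [ -0.12   8.21 -67.65] shift [ 0.1469 -0.0425 -0.0054]
t 15.2 pos [ 0.512  -0.0329  0.2247] rpy [ 1.7315e+02 -1.0000e-02  7.1850e+01] w 0.0113 F [ 0.2  0.7 -2.6]
row turn [-9.0000e-02  1.3180e+01 -1.0855e+02] shift [ 0.2441 -0.0695 -0.0086]
```

send_rows --pt "0 1 -8.4 0.018 -0.005 -0.001 -1" --pt "0 2.1 -16.8 0.036 -0.01 -0.001 -1" --pt "0 3.1 -25.2 0.054 -0.015 -0.002 -1" --pt "0 4.1 -33.6 0.072 -0.021 -0.003 -1" --pt "0 5.1 -42 0.09 -0.026 -0.003 -1" --pt "0 6.1 -50.4 0.108 -0.031 -0.004 -1" --pt "0 7.2 -58.8 0.126 -0.037 -0.005 -1" --pt "0 8.2 -67.2 0.145 -0.042 -0.005 -1"

```text
time_s: 16.0
ee_pos: [0.5178, 0.1177, 0.2246]
eef_rot: [3.021, -0.001, 2.435]
force: [0.5, 0.2, -1.7]
grip_width: 0.011
```

```bash

for a in "0.5214 0.2208 0.225 181.2 173"; do python3 mvr.py $a;done
```

```text
t 16.0 pos [0.5178 0.1177 0.2246] rpy [ 1.7310e+02 -6.0000e-02  1.3954e+02] w 0.011 F [ 0.5  0.2 -1.7]
row turn [ -0.08   4.98 -41.36] shift [0.0642 0.0802 0.0094]
```

send_rows --pt "0 1 -8.3 0.013 0.016 0.002 -1" --pt "0 2 -16.6 0.026 0.032 0.004 -1" --pt "0 3 -24.9 0.039 0.048 0.006 -1" --pt "0 4 -33.2 0.052 0.064 0.008 -1" --pt "0 5 -41.4 0.064 0.08 0.0094 -1" --pt "0 5 -41.4 0.064 0.08 0.0094 -1" --pt "0 5 -41.4 0.064 0.08 0.0094 -1" --pt "0 5 -41.4 0.064 0.08 0.0094 -1"

```text
time_s: 16.8
ee_pos: [0.5224, 0.2192, 0.2261]
eef_rot: [3.021, 0.001, -3.129]
force: [0.3, -0.4, -2.5]
grip_width: 0.0114
```

```bash

for a in "0.5214 0.2208 0.165 181.2 173"; do python3 mvr.py $a;done; python3 - <<'E'
from h import *
c=grab("top");W=cloud(c); cv2.imwrite("pics/t9.png",c["pixels"][:,:,::-1])
np.save("W9.npy",W)
s=grab("side"); cv2.imwrite("pics/s9.png",s["pixels"][:,:,::-1]);np.save("S9.npy",cloud(s))
c=ctrl.camera("wrist"); cv2.imwrite("pics/w9.png",c["pixels"][:,:,::-1])
E
```

```text
t 16.8 pos [0.5224 0.2192 0.2261] rpy [ 1.7308e+02  5.0000e-02 -1.7925e+02] w 0.0114 F [ 0.3 -0.4 -2.5]
row turn [-0.08  0.11 -0.44] shift [ 0.001  -0.0058  0.0608]
```

View pics/t9.png

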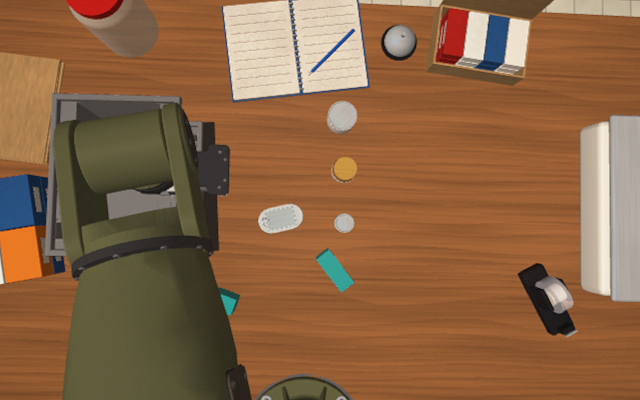

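View pics/s9.png

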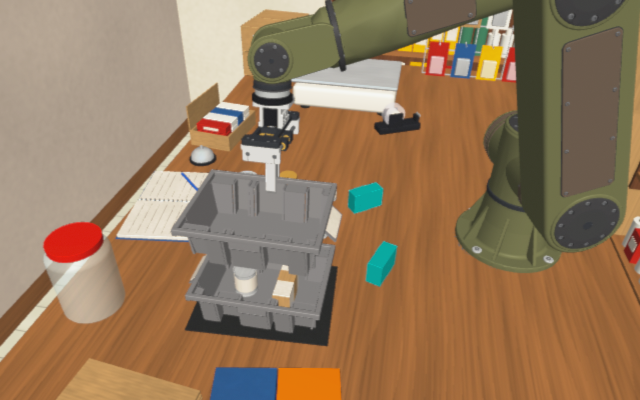

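The upper tote hangs level above the lower one, with its card towards the robot at (333,222) in the side view. Measuring its rim from the side camera, which sees all of it.

```bash
python3 - <<'E'
import numpy as np,cv2
for n in("S9","W9"):
    S=np.load(n+".npy").reshape(-1,3)
    m=(abs(S[:,0]-.52)<.2)&(abs(S[:,1]-.32)<.16)&(S[:,2]>.22)&(S[:,2]<.26)
    q=S[m];
    print(n,m.sum())
    # fit plane on rim top: take z distribution
    near=q[q[:,1]>.39] ; print("left rim z",np.percentile(near[:,2],[10,50,90,97]) if len(near) else None)
    far=q[(q[:,1]<.26)&(abs(q[:,0]-.52)>.05)]; print("right rim z",np.percentile(far[:,2],[10,50,90,97]) if len(far) else None)
    zt=.2355 if n=="S9" else .239
    r=q[(abs(q[:,2]-zt)<.004)&((abs(q[:,0]-.52)>.04)|(q[:,1]>.35))]
    print(len(r),cv2.minAreaRect((r[:,:2]*1000).astype(np.float32)))
E
```

```text
S9 4859
left rim z [0.22748009 0.23544683 0.23905007 0.23980156]
right rim z [0.22358097 0.22959666 0.23857654 0.2394727 ]
2029 ((519.2088623046875, 315.3043212890625), (256.41790771484375, 204.00437927246094), 0.9341853857040405)
W9 3497
left rim z [0.23025337 0.23943349 0.24179802 0.24255639]
right rim z [0.23097305 0.24003653 0.24223453 0.24294983]
2046 ((522.3299560546875, 314.5195007324219), (254.7170867919922, 201.3585205078125), 0.9339950680732727)
```

View pics/w9.png

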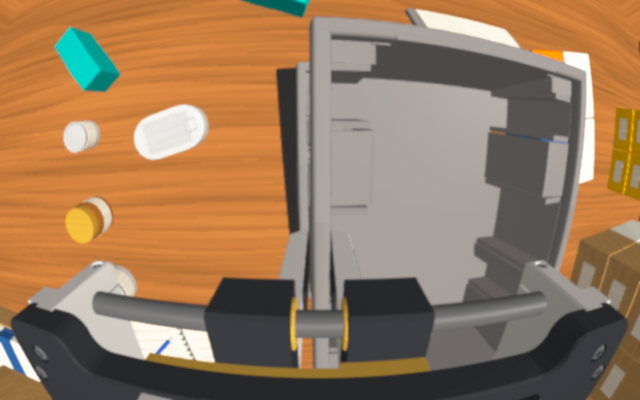

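```bash
python3 mvr.py 0.5195 0.2203 0.150 -179 173.08
```

```text
t 16.95 pos [0.5225 0.2194 0.2268] rpy [ 1.7306e+02  1.2000e-01 -1.7919e+02] w 0.0109 F [ 0.7 -0.1 -1.7]
row turn [ 0.02  0.14 -0.18] shift [ 0.0031 -0.0084  0.0763]
```

send_rows --pt "0 0.1 -0.2 0.003 0 0 -1" --pt "0 0.1 -0.2 0.003 -0.003 0.02 -1" --pt "0 0.1 -0.2 0.003 -0.005 0.04 -1" --pt "0 0.1 -0.2 0.003 -0.007 0.06 -1" --pt "0 0.1 -0.2 0.003 -0.0083 0.07 -1" --pt "0 0.1 -0.2 0.003 -0.0083 0.07 -1" --pt "0 0.1 -0.2 0.003 -0.0083 0.07 -1"

```text
time_s: 17.65
ee_pos: [0.5199, 0.2203, 0.1572]
eef_rot: [3.02, 0.002, -3.122]
force: [0.8, -0.2, -1.3]
grip_width: 0.011
```

```bash
python3 mvr.py 0.5195 0.2203 0.141 -179 173.08; python3 - <<'E'
from h import *
for n,zu,zl in(("side",.164,.0829),("top",.168,.0856)):
    s=grab(n);S=cloud(s).reshape(-1,3)
    if n=="side": cv2.imwrite("pics/s10.png",cv2.resize(s["pixels"][150:350,160:360],None,fx=3,fy=3)[:,:,::-1])
    for z in(zu,zl):
        m=(abs(S[:,0]-.52)<.145)&(abs(S[:,1]-.32)<.12)&(abs(S[:,2]-z)<.006)&((abs(S[:,0]-.52)>.04)|(S[:,1]>.35))
        print(n,z,m.sum(),np.median(S[m][:,2]),cv2.minAreaRect((S[m][:,:2]*1000).astype(np.float32)))
E
```

```text
t 17.65 pos [0.5199 0.2203 0.1572] rpy [ 1.7303e+02  1.0000e-01 -1.7888e+02] w 0.011 F [ 0.8 -0.2 -1.3]
row turn [0.05 0.08 0.13] shift [ 0.0005 -0.0019  0.0161]
side 0.164 2901 0.16441998873077684 ((513.6688232421875, 316.3122253417969), (260.50494384765625, 203.40504455566406), 1.0824917554855347)
side 0.0829 1183 0.08254271640869619 ((515.5418701171875, 318.29046630859375), (255.83526611328125, 199.35873413085938), 0.9464331269264221)
top 0.168 2815 0.170483224977524 ((518.6554565429688, 316.7381286621094), (256.9035339355469, 201.9108428955078), 0.70697021484375)
top 0.0856 55 0.08523564800531143 ((556.7428588867188, 276.760986328125), (29.78522491455078, 211.91001892089844), 58.71550369262695)
```

View pics/s10.png

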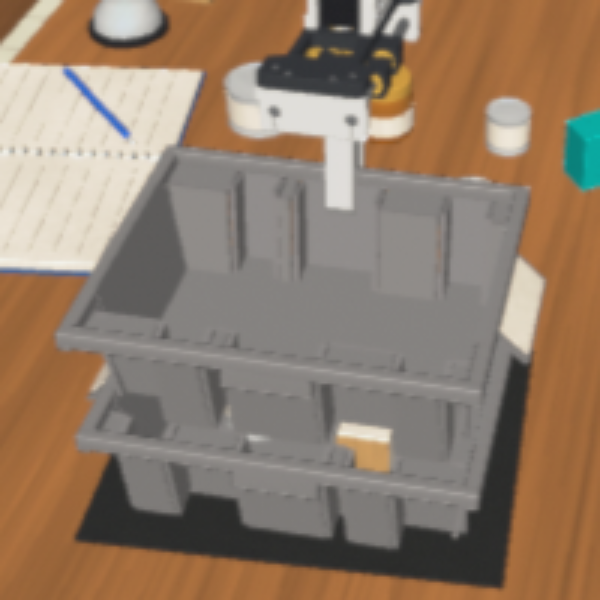

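Upper and lower centres agree within about 1 mm and 0.3°. Lowering onto the ledges.

send_rows --pt "0 0 0 0 -0.0006 0.005 -1" --pt "0 0 0 0 -0.001 0.009 -1" --pt "0 0 0 0 -0.0014 0.012 -1" --pt "0 0 0 0 -0.0016 0.014 -1" --pt "0 0 0 0 -0.0016 0.014 -1" --pt "0 0 0 0 -0.0016 0.014 -1"

```text
time_s: 18.35
ee_pos: [0.5197, 0.2204, 0.1423]
eef_rot: [3.02, 0.001, -3.122]
force: [0.2, 0.1, -1.7]
grip_width: 0.0115
```

```bash
python3 mvr.py 0.5195 0.2203 0.140 -179 180; cat > st.py <<'E'
from h import *
import sys
s=grab("side");S=cloud(s).reshape(-1,3)
cv2.imwrite("pics/"+sys.argv[1],cv2.resize(s["pixels"][150:350,160:360],None,fx=3,fy=3)[:,:,::-1])
def plane(lo,hi,ylo,yhi):
    m=(abs(S[:,0]-.52)<.1)&(abs(S[:,0]-.52)>.04)&(S[:,1]>ylo)&(S[:,1]<yhi)&(S[:,2]>lo)&(S[:,2]<hi)
    return np.percentile(S[m][:,2],[90,97])
print("upper left rim",plane(.13,.18,.402,.42),"right rim",plane(.13,.18,.215,.225),"lower left",plane(.07,.1,.402,.42))
E
python3 st.py s11.png
```

```text
t 18.35 pos [0.5197 0.2204 0.1423] rpy [ 1.7305e+02  5.0000e-02 -1.7887e+02] w 0.0115 F [ 0.2  0.1 -1.7]
row turn [6.95 0.04 0.13] shift [ 0.0002 -0.0003  0.0023]
upper left rim [0.15519928 0.15600242] right rim [0.15514203 0.15568052] lower left [0.08449892 0.09159144]
```

View pics/s11.png

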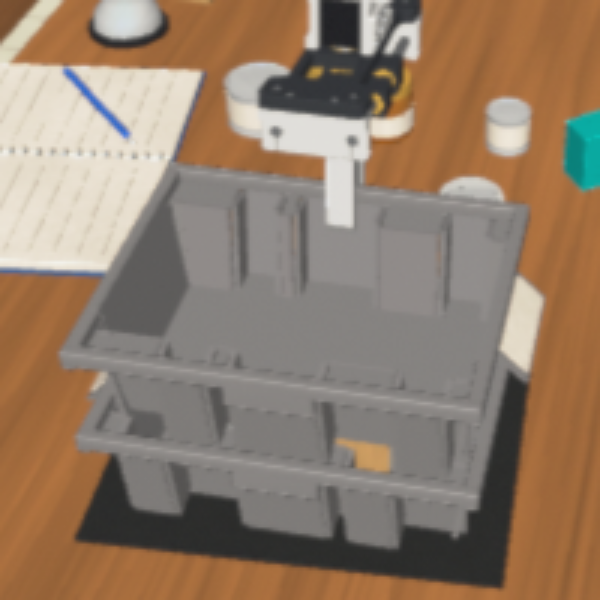

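send_rows --pt "0 0 0 0 0 0.001 -1" --pt "0 0 0 0 0 0.002 -1" --pt "0 0 0 0 0 0.002 -1"

```text
time_s: 18.7
ee_pos: [0.5199, 0.2206, 0.1413]
eef_rot: [3.02, 0.002, -3.122]
force: [-3.2, -2.7, 7.0]
grip_width: 0.0112
```

```bash
python3 mvr.py 0.5195 0.2203 0.140 -179 180; python3 st.py s12.png
```

```text
t 18.7 pos [0.5199 0.2206 0.1413] rpy [ 1.7304e+02  1.1000e-01 -1.7886e+02] w 0.0112 F [-3.2 -2.7  7. ]
row turn [6.96 0.1  0.14] shift [ 0.0004 -0.0004  0.0012]
upper left rim [0.15428542 0.15501043] right rim [0.15393395 0.15473085] lower left [0.08533203 0.09672558]
```

Contact at TCP z 0.141 as predicted (7 N). Releasing and backing out along the tool axis.

send_rows --pt "0 0 0 0 0 0 -0.3" --pt "0 0 0 0 0 0 -0.3" --pt "0 0 0 0 0 0 -0.3" --pt "0 0 0 0 0 -0.03 -0.2" --pt "0 0 0 0 0 -0.06 0" --pt "0 0 0 0 0 -0.09 0" --pt "4 0 0 0 0.04 -0.1 0.3" --pt "7 0 0 0 0.08 -0.1 0.7"

```text
time_s: 19.55
ee_pos: [0.5191, 0.2881, 0.2519]
eef_rot: [-3.14, 0.005, -3.125]
force: [0.7, -0.2, 0.1]
grip_width: 0.0594
```

```bash
python3 st.py s13.png;  python3 mvr.py 0.566 -.0705 0.2 90 180; python3 - <<'E'
from h import *
c=grab("top"); cv2.imwrite("pics/t13.png",c["pixels"][:,:,::-1])
S=cloud(c).reshape(-1,3)
m=(abs(S[:,0]-.52)<.145)&(abs(S[:,1]-.32)<.12)&(abs(S[:,2]-.155)<.006)&((abs(S[:,0]-.52)>.04)|(S[:,1]>.35))
print(m.sum(),np.median(S[m][:,2]),cv2.minAreaRect((S[m][:,:2]*1000).astype(np.float32)))
E
```

```text
upper left rim [0.15420343 0.15475881] right rim [0.15408696 0.15487053] lower left [0.08516517 0.09623046]
t 19.6 pos [0.5176 0.2943 0.2511] rpy [-179.8     0.22 -178.75] w 0.0638 F [-0.1  6.3  0.2]
row turn [2.000e-02 3.400e-01 9.125e+01] shift [-0.0402 -0.3655  0.0526]
1886 0.15589659985324988 ((518.9268798828125, 315.2287902832031), (255.27049255371094, 200.10299682617188), 1.3225818872451782)
```

View pics/s13.png

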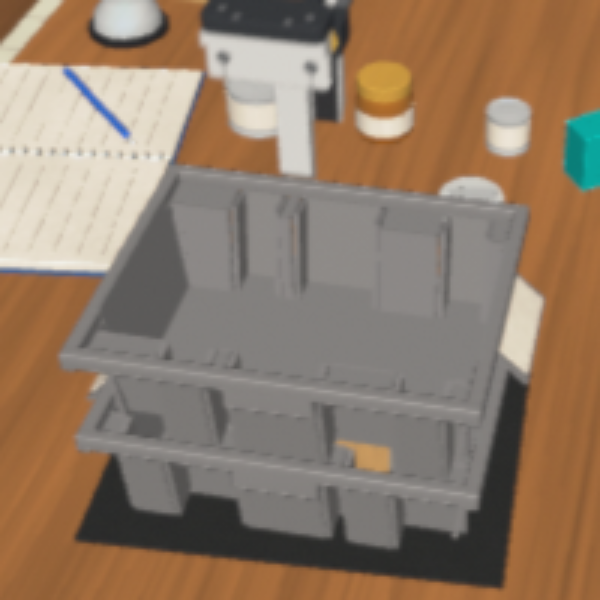

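View pics/t13.png

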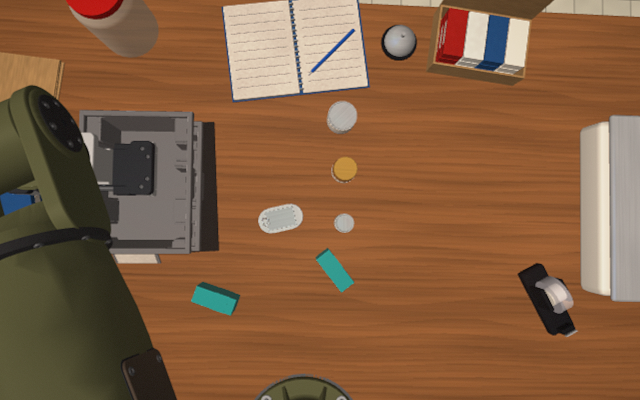

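The tote is stacked level (rim z 0.154 both sides), centred within 1 mm at (0.519, 0.315), yaw 1.3°. Next is the jar (345,168).

send_rows --pt "0 0 8.5 0 -0.04 0 0.7" --pt "0 0 17 -0.01 -0.08 0 0.7" --pt "0 0 25 -0.015 -0.12 0 0.7" --pt "0 0 34 -0.02 -0.16 0 0.7" --pt "0 0 42 -0.025 -0.2 0 0.7" --pt "0 0 51 -0.03 -0.24 0 0.7" --pt "0 0 59 -0.035 -0.28 0 0.7" --pt "0 0 68 -0.04 -0.32 0.02 0.7"

```text
time_s: 20.45
ee_pos: [0.5652, -0.0334, 0.2314]
eef_rot: [3.137, 0.003, 1.975]
force: [0.1, -0.8, -0.2]
grip_width: 0.0795
```

```bash
python3 mvr.py 0.566 -.0705 0.15 90 180
```

```text
t 20.45 pos [ 0.5652 -0.0334  0.2314] rpy [1.7975e+02 1.7000e-01 1.1318e+02] w 0.0795 F [ 0.1 -0.8 -0.2]
row turn [ 0.28  0.11 23.18] shift [-0.0342 -0.0143  0.0815]
```

send_rows --pt "0 0 8 -0.03 -0.013 0.03 0.7" --pt "0 0 16 -0.03 -0.013 0.06 0.7" --pt "0 0 22 -0.03 -0.013 0.08 0.7" --pt "0 0 22 -0.03 -0.013 0.08 0.7" --pt "0 0 22 -0.03 -0.013 0.08 0.7" --pt "0 0 22 -0.03 -0.013 0.08 0.7"

```text
time_s: 21.05
ee_pos: [0.5652, -0.064, 0.1511]
eef_rot: [3.139, 0.001, 1.6]
force: [-0.6, 0.5, 0.9]
grip_width: 0.0801
```

```bash
python3 mvr.py 0.566 -.0705 0.034 90 180; python3 - <<'E'
from h import *
c=ctrl.camera("wrist"); cv2.imwrite("pics/w14.png",c["pixels"][:,:,::-1])
E
```

```text
t 21.05 pos [ 0.5652 -0.064   0.1511] rpy [1.7983e+02 7.0000e-02 9.1700e+01] w 0.0801 F [-0.6  0.5  0.9]
row turn [0.17 0.07 1.7 ] shift [-0.0063  0.0002  0.1171]
```

View pics/w14.png

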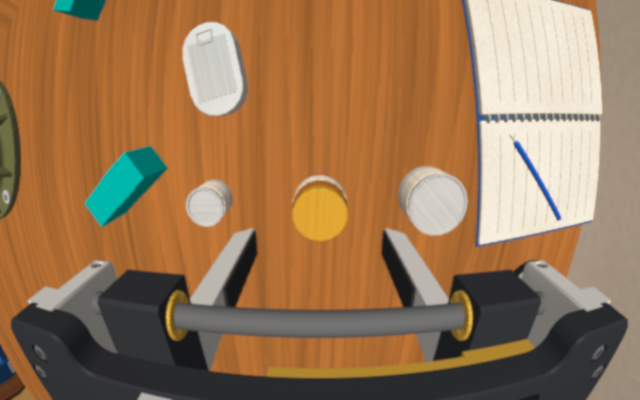

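The jar with its brass lid (320,210) is centred, with the small tin (208,204) and flat tin (433,200) clear of the fingers.

send_rows --pt "0 0 1.7 -0.006 0 0.04 0.7" --pt "0 0 1.7 -0.006 0 0.08 0.7" --pt "0 0 1.7 -0.006 0 0.117 0.7" --pt "0 0 1.7 -0.006 0 0.117 0.7" --pt "0 0 1.7 -0.006 0 0.117 -0.3" --pt "0 0 1.7 -0.006 0 0.117 -0.3" --pt "0 0 1.7 -0.006 0 0.117 -0.3" --pt "0 0 1.7 -0.006 0 0.117 -0.3" --force 25

```text
time_s: 21.9
ee_pos: [0.5656, -0.0702, 0.0341]
eef_rot: [3.138, 0.001, 1.568]
force: [-0.2, 0.8, 12.5]
grip_width: 0.052
```

send_rows --pt "0 0 0 0 0 0 -0.4" --pt "0 0 0 0 0 0 -0.4" --pt "0 0 0 0 0 -0.05 -0.4" --pt "0 0 0 0 0 -0.1 -0.4" --pt "0 0 0 0 0 -0.15 -0.4" --pt "0 0 0 0.04 -0.01 -0.19 -0.4" --pt "0 0 -0.5 0.08 -0.03 -0.21 -0.4" --pt "0 0 -1 0.12 -0.05 -0.21 -0.4"

```text
time_s: 22.7
ee_pos: [0.5153, 0.051, 0.2459]
eef_rot: [3.135, 0.001, 1.585]
force: [0.5, 1.0, -2.0]
grip_width: 0.0518
```

```bash
python3 mvr.py 0.469 .316 0.24 91 180
```

```text
t 22.7 pos [0.5153 0.051  0.2459] rpy [1.7965e+02 4.0000e-02 9.0790e+01] w 0.0518 F [ 0.5  1.  -2. ]
row turn [ 0.35  0.04 -0.21] shift [ 0.2656 -0.0427  0.0054]
```

send_rows --pt "0 0 0 0.045 -0.008 0 -0.4" --pt "0 0 0 0.09 -0.016 0 -0.4" --pt "0 0 0 0.135 -0.024 0 -0.4" --pt "0 0 0 0.18 -0.032 0 -0.4" --pt "0 0 0 0.225 -0.04 0 -0.4" --pt "0 0 0 0.263 -0.043 0.01 -0.4" --pt "0 0 0 0.263 -0.043 0.03 -0.4" --pt "0 0 0 0.263 -0.043 0.04 -0.4"

```text
time_s: 23.5
ee_pos: [0.4675, 0.313, 0.2009]
eef_rot: [-3.141, 0.002, 1.587]
force: [-0.5, -0.5, -2.5]
grip_width: 0.0518
```

```bash
python3 mvr.py 0.469 .316 0.1125 91 180; python3 - <<'E'
from h import *
c=ctrl.camera("wrist"); cv2.imwrite("pics/w15.png",c["pixels"][:,:,::-1])
E
```

```text
t 23.5 pos [0.4675 0.313  0.2009] rpy [-1.7997e+02  1.0000e-01  9.0940e+01] w 0.0518 F [-0.5 -0.5 -2.5]
row turn [-0.03  0.1  -0.06] shift [0.0032 0.0016 0.0884]
```

View pics/w15.png

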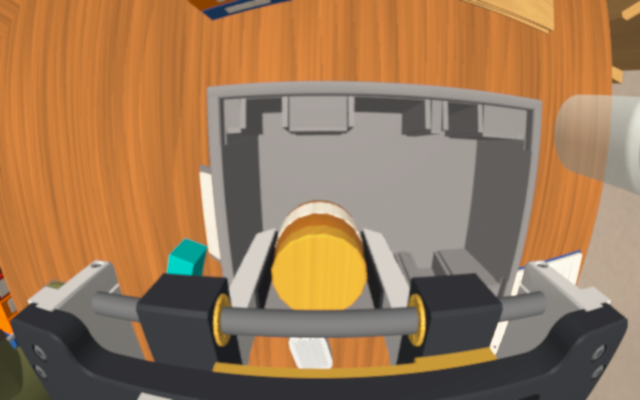

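The jar (320,255) is above the robot-side half of the upper tote, clear of the walls. Lowering.

send_rows --pt "0 0 0 0.003 0.001 0.03 -0.4" --pt "0 0 0 0.003 0.001 0.06 -0.4" --pt "0 0 0 0.003 0.001 0.08 -0.4" --pt "0 0 0 0.003 0.001 0.086 -0.4" --pt "0 0 0 0.003 0.001 0.087 -0.4" --pt "0 0 0 0.003 0.001 0.087 -0.4"

```text
time_s: 24.15
ee_pos: [0.47, 0.3153, 0.1166]
eef_rot: [3.139, 0.0, 1.585]
force: [-0.2, 1.0, -1.4]
grip_width: 0.0518
```

```bash
python3 mvr.py 0.469 .316 0.1125 91 180
```

```text
t 24.15 pos [0.47   0.3153 0.1166] rpy [179.87   0.    90.81] w 0.0518 F [-0.2  1.  -1.4]
row turn [ 0.13  0.   -0.19] shift [ 0.0007 -0.001   0.0041]
```

send_rows --pt "0 0 0 0 0 0.002 -0.4" --pt "0 0 0 0 0 0.003 -0.4" --pt "0 0 0 0 0 0.003 -0.4"

```text
time_s: 24.45
ee_pos: [0.4695, 0.3154, 0.1126]
eef_rot: [3.14, 0.001, 1.585]
force: [0.6, -1.0, -1.2]
grip_width: 0.0518
```

```bash
python3 mvr.py 0.469 .316 0.1125 91 180
```

```text
t 24.45 pos [0.4695 0.3154 0.1126] rpy [1.7992e+02 3.0000e-02 9.0840e+01] w 0.0518 F [ 0.6 -1.  -1.2]
row turn [ 0.08  0.03 -0.16] shift [ 0.0006 -0.0005  0.0001]
```

send_rows --pt "0 0 0 0 0 0.001 -0.4" --pt "0 0 0 0 0 0.001 0.4" --pt "0 0 0 0 0 0.001 0.4" --pt "0 0 0 0 0 0.001 0.4" --pt "0 0 0 0 0 -0.04 0.4" --pt "0 0 0 0 0 -0.08 0.4" --pt "0 0 0 0 0 -0.12 0.5" --pt "0 0 0 -0.03 0.02 -0.12 0.8"

```text
time_s: 25.25
ee_pos: [0.49, 0.2883, 0.238]
eef_rot: [3.133, -0.003, 1.589]
force: [0.9, -0.7, -0.6]
grip_width: 0.0756
```

```bash
python3 mvr.py 0.6807 -.064 0.16 90 180
```

```text
t 25.25 pos [0.49   0.2883 0.238 ] rpy [179.52  -0.2   91.05] w 0.0756 F [ 0.9 -0.7 -0.6]
row turn [ 0.48 -0.2   1.05] shift [-0.356   0.1835  0.0783]
```

send_rows --pt "0 0 1 -0.045 0.023 0 0.8" --pt "0 0 1 -0.09 0.046 0 0.8" --pt "0 0 1 -0.135 0.07 0 0.8" --pt "0 0 1 -0.18 0.093 0 0.8" --pt "0 0 1 -0.225 0.116 0.01 0.8" --pt "0 0 1 -0.27 0.139 0.03 0.8" --pt "0 0 1 -0.315 0.162 0.05 0.8" --pt "0 0 1 -0.353 0.183 0.07 0.8"

```text
time_s: 26.05
ee_pos: [0.6739, -0.0582, 0.1665]
eef_rot: [3.14, 0.001, 1.568]
force: [0.1, 0.9, 0.5]
grip_width: 0.0848
```

send_rows --pt "0 0 0 0 0 0.01 0.8" --pt "0 0 0 0 0 0.01 0.8" --pt "0 0 0 0 0 0.01 0.8"

```text
time_s: 26.35
ee_pos: [0.6731, -0.0553, 0.1575]
eef_rot: [3.14, 0.001, 1.569]
force: [-0.6, -0.4, 0.7]
grip_width: 0.0843
```

```bash
python3 mvr.py 0.6807 -.064 0.026 90 180; python3 - <<'E'
from h import *
c=ctrl.camera("wrist"); cv2.imwrite("pics/w16.png",c["pixels"][:,:,::-1])
E
```

```text
t 26.35 pos [ 0.6731 -0.0553  0.1575] rpy [1.7993e+02 4.0000e-02 8.9890e+01] w 0.0843 F [-0.6 -0.4  0.7]
row turn [ 0.07  0.04 -0.11] shift [-0.0086  0.0075  0.1316]
```

View pics/w16.png

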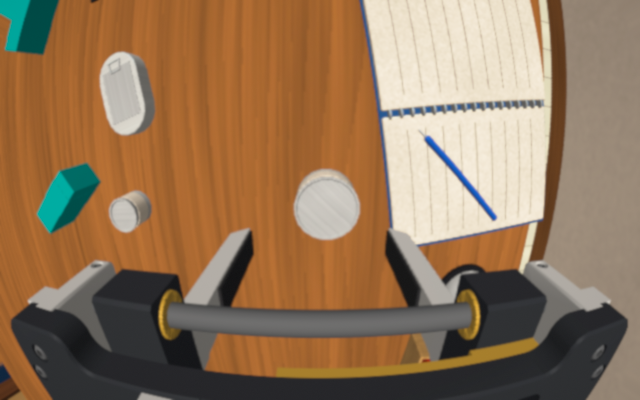

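```bash
python3 - <<'E'
import numpy as np
W=np.load("topW.npy")
for v in range(80,102,2): print(v,np.round(W[v,342],4))
E
```

```text
80 [ 0.7685 -0.0652  0.0088]
82 [ 0.7644 -0.0654  0.0079]
84 [ 0.7607 -0.0657  0.0054]
86 [ 0.7558 -0.0657  0.0066]
88 [ 0.7511 -0.0658  0.0073]
90 [ 0.7476 -0.0662  0.0043]
92 [ 0.7442 -0.0666  0.0009]
94 [ 0.7396 -0.0667  0.0012]
96 [ 0.7346 -0.0666  0.0027]
98 [ 0.7307 -0.0669  0.0008]
100 [ 0.7244 -0.0665  0.0069]
```

The flat tin (326,205) is 8 mm off the jaw centre, as computed. The notebook edge at x = 0.746 clears the finger back at 0.735. Descending.

send_rows --pt "0 0 0 -0.0085 0.0075 0.03 0.7" --pt "0 0 0 -0.0085 0.0075 0.06 0.7" --pt "0 0 0 -0.0085 0.0075 0.1 0.7" --pt "0 0 0 -0.0085 0.0075 0.129 0.7" --pt "0 0 0 -0.0085 0.0075 0.129 0.7" --pt "0 0 0 -0.0085 0.0075 0.129 0" --pt "0 0 0 -0.0085 0.0075 0.129 0" --pt "0 0 0 -0.0085 0.0075 0.129 0" --force 25

```text
time_s: 27.2
ee_pos: [0.6818, -0.0647, 0.0306]
eef_rot: [3.137, 0.001, 1.568]
force: [-1.6, 1.3, 8.4]
grip_width: 0.0617
```

send_rows --pt "0 0 0 0 0 0 0" --pt "0 0 0 0 0 0 0" --pt "0 0 0 0 0 0 0"

```text
time_s: 27.5
ee_pos: [0.6818, -0.0647, 0.0306]
eef_rot: [3.137, 0.001, 1.568]
force: [-1.5, 1.7, 7.8]
grip_width: 0.0616
```

```bash
python3 mvr.py 0.6807 -.064 0.24 90 180
```

```text
t 27.5 pos [ 0.6818 -0.0647  0.0306] rpy [1.7976e+02 6.0000e-02 8.9850e+01] w 0.0616 F [-1.5  1.7  7.8]
row turn [ 0.24  0.06 -0.15] shift [ 0.0005 -0.0003 -0.2094]
```

send_rows --pt "0 0 0 0 0 -0.05 0" --pt "0 0 0 0 0 -0.1 0" --pt "0 0 0 0 0 -0.15 0" --pt "0 0 0 0.02 -0.008 -0.19 0" --pt "0 0 -0.5 0.06 -0.022 -0.21 0" --pt "0 0 -1 0.1 -0.036 -0.21 0" --pt "0 0 -1 0.14 -0.05 -0.21 0" --pt "0 0 -1 0.18 -0.064 -0.21 0"

```text
time_s: 28.3
ee_pos: [0.6163, 0.117, 0.2391]
eef_rot: [3.139, 0.001, 1.585]
force: [1.0, 0.0, -2.0]
grip_width: 0.0615
```

```bash
python3 mvr.py 0.567 .316 0.24 91 180
```

```text
t 28.3 pos [0.6163 0.117  0.2391] rpy [1.7986e+02 3.0000e-02 9.0830e+01] w 0.0615 F [ 1.  0. -2.]
row turn [ 0.14  0.03 -0.17] shift [ 0.1997 -0.0464 -0.0012]
```

send_rows --pt "0 0 0 0.045 -0.01 0 0" --pt "0 0 0 0.09 -0.02 0 0" --pt "0 0 0 0.135 -0.03 0 0" --pt "0 0 0 0.175 -0.04 0 0" --pt "0 0 0 0.197 -0.046 0.01 0" --pt "0 0 0 0.197 -0.046 0.03 0" --pt "0 0 0 0.197 -0.046 0.06 0" --pt "0 0 0 0.197 -0.046 0.06 0"

```text
time_s: 29.1
ee_pos: [0.5668, 0.3113, 0.1745]
eef_rot: [-3.137, 0.003, 1.586]
force: [-1.1, -0.1, -2.5]
grip_width: 0.0614
```

```bash
python3 mvr.py 0.567 .316 0.109 91 180; python3 - <<'E'
from h import *
c=ctrl.camera("wrist"); cv2.imwrite("pics/w17.png",c["pixels"][:,:,::-1])
E
```

```text
t 29.1 pos [0.5668 0.3113 0.1745] rpy [-179.76    0.18   90.86] w 0.0614 F [-1.1 -0.1 -2.5]
row turn [-0.24  0.18 -0.14] shift [0.0049 0.0005 0.0655]
```

View pics/w17.png

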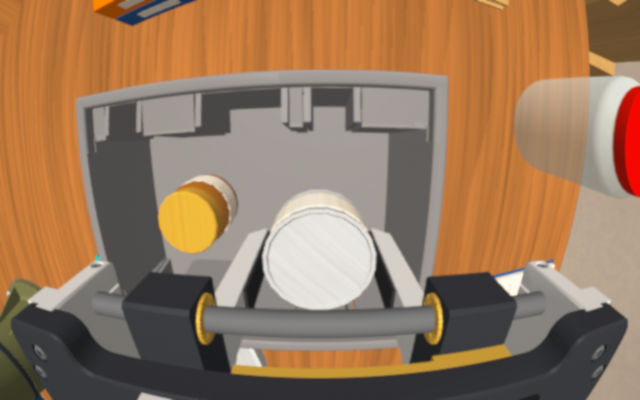

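The jar (195,215) stands in the upper tote, and the flat tin (320,250) is clear beside it. Lowering.

send_rows --pt "0 0 0 0.003 0 0.03 0" --pt "0 0 0 0.003 0 0.05 0" --pt "0 0 0 0.003 0 0.06 0" --pt "0 0 0 0.003 0 0.064 0" --pt "0 0 0 0.003 0 0.064 0" --pt "0 0 0 0.003 0 0.064 0" --pt "0 0 0 0.003 0 0.064 0"

```text
time_s: 29.85
ee_pos: [0.5687, 0.3149, 0.1148]
eef_rot: [3.139, 0.0, 1.585]
force: [-0.2, -0.1, -1.2]
grip_width: 0.0615
```

```bash
python3 mvr.py 0.567 .316 0.109 91 180
```

```text
t 29.85 pos [0.5687 0.3149 0.1148] rpy [1.7987e+02 1.0000e-02 9.0840e+01] w 0.0615 F [-0.2 -0.1 -1.2]
row turn [ 0.13  0.01 -0.16] shift [ 0.0012 -0.0017  0.0057]
```

send_rows --pt "0 0 0 0 0 0.003 0" --pt "0 0 0 0 0 0.005 0" --pt "0 0 0 0 0 0.005 0" --pt "0 0 0 0 0 0.005 0"

```text
time_s: 30.25
ee_pos: [0.5685, 0.3148, 0.109]
eef_rot: [3.14, 0.001, 1.585]
force: [-1.5, -1.3, 2.7]
grip_width: 0.0617
```

```bash
python3 mvr.py 0.567 .316 0.109 91 180
```

```text
t 30.25 pos [0.5685 0.3148 0.109 ] rpy [1.7992e+02 3.0000e-02 9.0840e+01] w 0.0617 F [-1.5 -1.3  2.7]
row turn [ 0.08  0.03 -0.16] shift [ 0.0012 -0.0015 -0.    ]
```

Contact is felt (2.7 N). Opening moderately, rising and moving clear.

send_rows --pt "0 0 0 0 0 0 0.55" --pt "0 0 0 0 0 0 0.55" --pt "0 0 0 0 0 0 0.55" --pt "0 0 0 0 0 -0.04 0.55" --pt "0 0 0 0 0 -0.08 0.55" --pt "0 0 0 0 0 -0.12 0.55" --pt "0 0 0 -0.04 0 -0.15 0.55" --pt "0 0 0 -0.08 0 -0.15 0.55"

```text
time_s: 31.05
ee_pos: [0.5701, 0.2348, 0.2632]
eef_rot: [3.134, -0.001, 1.587]
force: [0.8, -1.0, 0.2]
grip_width: 0.0723
```

send_rows --pt "0 0 0 -0.05 -0.02 0 0.55" --pt "0 0 0 -0.1 -0.04 0 0.55" --pt "0 0 0 -0.15 -0.06 0 0.55" --pt "0 0 0 -0.2 -0.08 0 0.55" --pt "0 0 0 -0.25 -0.1 0 0.55" --pt "0 0 0 -0.3 -0.12 0 0.55" --pt "0 0 0 -0.35 -0.12 0 0.55" --pt "0 0 0 -0.4 -0.12 0 0.55"

```text
time_s: 31.85
ee_pos: [0.4548, -0.1468, 0.2594]
eef_rot: [3.14, 0.001, 1.586]
force: [0.2, 0.3, -0.2]
grip_width: 0.0727
```

```bash
cat > fin.py <<'E'
from h import *
o=ctrl.get_obs();print(o["time_s"],o["ee_pos"],o["joint_vel"].round(3))
t=grab("top");s=grab("side");T=cloud(t).reshape(-1,3);S=cloud(s).reshape(-1,3)
cv2.imwrite("pics/tf.png",t["pixels"][:,:,::-1])
cv2.imwrite("pics/sf.png",cv2.resize(s["pixels"][130:350,140:440],None,fx=2.6,fy=2.6)[:,:,::-1])
for n,Q,b in(("top",T,.0016),("side",S,-.0011)):
    m=(abs(Q[:,0]-.52)<.127)&(abs(Q[:,1]-.32)<.12)&(abs(Q[:,2]-.154-b)<.005); q=Q[m]
    A=np.c_[q[:,:2]-q[:,:2].mean(0),np.ones(len(q))]; p=np.linalg.lstsq(A,q[:,2],rcond=None)[0]
    print(n,"upper",cv2.minAreaRect((q[:,:2]*1000).astype(np.float32)),"tilt deg",np.degrees(p[:2]).round(2),"z",p[2]-b)
    for k,x,y,h in(("jar",.4695,.3154,.136),("flat",.5685,.3148,.120),("small",.4537,-.0733,.036),("fish",.4596,.0612,.024)):
        m=(np.hypot(Q[:,0]-x,Q[:,1]-y)<.055)&(abs(Q[:,2]-h-b)<.006);q=Q[m]
        if len(q)<10: print(k,len(q));continue
        q=q[:,:]; A=np.c_[q[:,:2]-q[:,:2].mean(0),np.ones(len(q))]; p=np.linalg.lstsq(A,q[:,2],rcond=None)[0]
        print(" ",k,len(q),q.mean(0).round(4),"h err",round(np.median(q[:,2])-b-h,4),"tilt",np.degrees(p[:2]).round(1))
E
python3 fin.py
```

```text
31.85 [ 0.45479172 -0.14680014  0.25941179] [-1.009e+00  3.030e-01 -3.290e-01 -1.000e-03  2.300e-02 -1.000e+00]
top upper ((519.112548828125, 316.1158752441406), (254.5430450439453, 202.62591552734375), 1.083139181137085) tilt deg [-0.01 -0.07] z 0.1540244294994653
  jar 593 [0.4698 0.3134 0.138 ] h err 0.0005 tilt [-0.2  0.4]
  flat 876 [0.5685 0.316  0.121 ] h err -0.0005 tilt [-0.2  0. ]
  small 279 [ 0.4538 -0.0734  0.0368] h err -0.0008 tilt [0.8 0.1]
  fish 1008 [0.4597 0.0611 0.0261] h err 0.0005 tilt [0.2 0.3]
side upper ((517.9200439453125, 315.6295471191406), (252.90524291992188, 205.81483459472656), 1.003978967666626) tilt deg [-0.03  0.02] z 0.15360912233905624
  jar 380 [0.4667 0.3176 0.135 ] h err 0.0003 tilt [ 0.2 -2.1]
  flat 570 [0.5658 0.3174 0.1181] h err -0.0007 tilt [ 0.3 -0.6]
  small 119 [ 0.4507 -0.0719  0.0334] h err -0.0013 tilt [-0.9 -0.4]
  fish 126 [0.4625 0.0331 0.0235] h err 0.0007 tilt [-0.6  2.3]
```

View pics/tf.png

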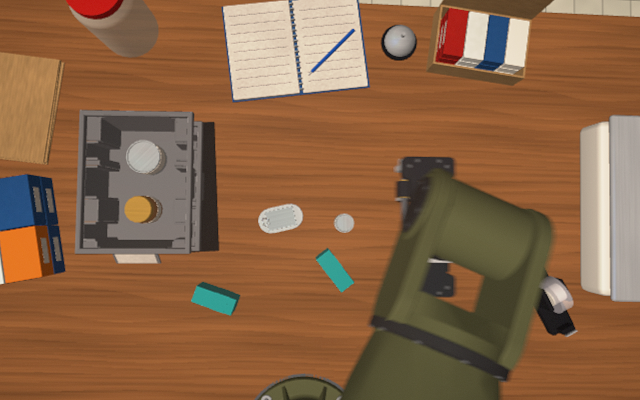

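View pics/sf.png

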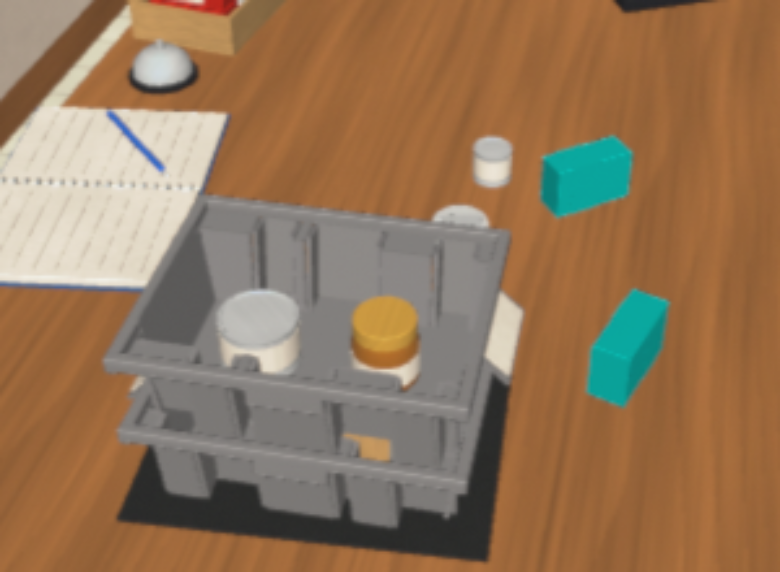

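Everything stands as wanted: the upper tote is level and centred, the jar and flat tin are on its floor, and the small tin and fish tin have not moved. Letting the arm settle, then handing in.

send_rows --pt "0 0 0 0 0 0 0.55" --pt "0 0 0 0 0 0 0.55" --pt "0 0 0 0 0 0 0.55" --pt "0 0 0 0 0 0 0.55" --pt "0 0 0 0 0 0 0.55"

```text
time_s: 32.45
ee_pos: [0.4559, -0.1444, 0.2589]
eef_rot: [3.141, 0.001, 1.587]
force: [-0.1, -0.8, -0.1]
grip_width: 0.073
```

```bash
python3 -c "
from station import ctrl
o=ctrl.get_obs();print(o['time_s'],o['joint_vel'].round(3))
print(ctrl.hand_in())"
```

```text
32.45 [-0.008  0.002 -0.001  0.003 -0.    -0.001]
the job is handed in; nothing more can be done
None
```

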